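Tip open the spares bin and rack its lid

ROBOT

A 6-joint arm with a two-finger parallel gripper is mounted at the origin on the work surface. World frame = base frame: x ahead of the robot, y to its left, z up, the work surface at z = 0. Lengths are in m, angles in rad, forces in N, time in s.
With the tool pointing down it reaches from about 0.425 to 0.95 m from the base axis. Payload 3.5 kg.
Tool frame: the origin (TCP) lies at the very end of the fingers, on their centre line; the grasp point (between the pads) lies 19 mm behind it; z points along the fingers, y is the direction in which the jaws open and shut (so a half turn about z gives the same grasp; the last joint's range is limited). The gripper opens to 85 mm and grips with 20 to 120 N. Pads are 22 mm wide; open, the fingers measure 114 mm over their backs; the gripper's body (76 mm by 85 mm) begins 54 mm behind the grasp point. The pads swing forward as they close: fully open they stand 13 mm farther back than shut.
Start: joints at [-1.432, 0.286, 1.577, -0, 1.279, -0.15], TCP at [0.192, -0.647, 0.231] pointing down, gripper open.
Joint ranges: [-2.77, 2.77], [-0.9, 2.22], [0.21, 2.48], [-1.53, 4.67], [0.24, 2.81], [-2.84, 2.84]. Speed limits (rad/s): [2.79, 2.79, 3.14, 3.14, 3.14, 3.14].

INTERFACE

Orientations are given as a 3x3 rotation matrix whose columns are the frame's x, y, z axes.
In Python, from workcell import read_state, capture, manip gives the robot as it stands.
- The arm moves only by the tool play_rows, never from a script. Its argument "series" is a list of rows, each a list of 7 numbers: the turn, a rotation vector about the tool's x, y, z scaled (see below), then the shift along the tool's x, y, z scaled (see below), then the opening in per cent of the stroke, from 0 (shut) to 100 (fully open). A call has exactly 8 rows; each row is the pose to reach, as a shift and turn from the pose commanded when the call began, along the tool's axes at that moment, turning the shorter way round; what a row does not reach only later rows make up. The controller multiplies each number of a shift by 0.1 m and each number of a turn by 180 degrees. A row lasts 1/12 s, in which the tool goes at most 41.7 mm and 7.16 degrees, less where a joint would pass 70% of its speed; a pose out of reach is approached as far as the arm can. A call with a number of a shift or a turn outside -1 to 1 is refused whole. A call with a gripper value outside its range is refused whole. The fingers move at their own pace and stop on an object; "newtons" is the grip in N (left out, the last holds). Time passes only in rows, so rows that repeat a pose let the fingers close, or fill a call up. It gives the time, the measured TCP pose, the force and the opening at its end, in the units of the state.
- read_state(): the state, without advancing time (a new reading comes with each control period).
- capture(name): name is "scene" or "top"; returns a dict with "frame" (384x512x3 uint8, red, green, blue), "K" (3x3 intrinsics, pixels), "R" (3x3) and "t" (3): a world point X has camera coordinates R X + t. Camera axes: x right, y down, z forward; pixel columns grow to the right and rows downward; lengths in m; the calibration is good to about 2 mm. A picture is of the moment at which its call begins. There is no depth.
- manip.job_done(): hands the job in, once; it reports no verdict.
The state is a dict: "t": time; "qpos": joint angles; "dq": joint speeds; "joint_efforts": joint torques, N m; "position": TCP position; "tool_rot": TCP orientation; "force": force on the tool from outside, world axes, zero at the start; "ft_torque": the same for the moment, N m; "opening": opening from 0.0 (shut) to 1.0 (fully open).
Only numpy, scipy, OpenCV 4.12 (cv2) and the standard library are available. Lean on these libraries where they do the work, as an engineer would, in place of code of your own. Each camera call takes 0.05 s, during which the arm holds its last target.

TASK

Open the blue spares bin: raise the lid's orange front lip so that the lid tips up and back, and leave it standing by itself, let go, hooked on the bin's back rim. Then take it by its raised edge, lift it off and lower it, lip up and squarely on its opposite edge, into the middle of the slot of the yellow wire rack, letting go only once it is down, so that it stays standing there. Do not let the lid fall flat on the bench, and leave the other things on the bench where they are.

Things in the scene. Friction and masses are not known exactly. Their poses are not given: they have to be found in the camera images.
- bin: Blue open-topped parts bin, fixed, left or right on the bench: 124 (x) x 130 (y) x 90 mm tall, walls 4 mm. Origin: centre of its underside, z up. -x is its front, roughly towards the robot. Behind it a steel rod stay (hoop 88 mm wide) rises to 169 mm above the bench; the stay's front face is 84 mm behind the bin's centre.
- bin_mouth (a point): Centre of the bin's mouth at rim height, 90 mm above the bench; axes as the bin. When its lip is raised, the lid turns about the outer top edge of the bin's back wall, 62 mm behind this point.
- bin_back (a point): Point just outside the bin's back wall, 66 mm behind its centre, 67 mm above the bench. The tipped-up lid's tail edge comes here: past upright the lid drops 7 mm, its plug hooks on the back rim, and it stays standing by itself, lip up, upright or leaning back up to 0.2 rad on the stay, lip edge about 240 mm above the bench.
- lid: Loose lid, 174 x 146 mm, plate 8 mm, 0.18 to 0.35 kg, aluminium with an orange front part; closed on the rim at the start, axes parallel to the bin's. Origin: on the plate's underside, above the bin's centre; x to the back, z up when closed. Plate x -96 (lip) to +78 mm (tail). Black plug under it, 110 x 116 mm, centred, 9 mm deep, sits in the rim with 3 mm play.
- lid_lip (a point): Middle of the lid's orange front lip edge, half-way through the plate: 96 mm in front of the lid's origin; axes as the lid. The lip overhangs the bin's front wall by 34 mm, so it can be hooked from below. 41 mm of bare 8 mm plate lie between this edge and the plug: once the lid stands up, pinch it there from above.
- lid_tail (a point): Middle of the lid's tail edge, half-way through the plate: 78 mm behind the lid's origin, 174 mm from lid_lip; axes as the lid. Closed, the tail overhangs the bin's back wall by 16 mm.
- rack_slot (a point): Middle of the lid rack's slot floor, 10 mm above the bench, z up. Fixed rack: black base 120 (x) x 210 (y) mm, two yellow wire fences along y, tops 104 mm above the bench, 42 mm clear between them; end stops leave 190 mm along y. The slot runs along y. The lid stands in it on its tail edge, facing either way.
- screwdriver: Screwdriver about 200 mm long lying on the bench, 30 mm thick; bystander. Its origin is at the middle of its length.
- wrench: Steel spanner about 180 mm long lying on the bench; bystander. Its origin is at the middle of its length.
- cup: White cup, 80 mm across, 95 mm tall; bystander. Its origin is the centre of its underside.
- flask: Red vacuum flask with a white cap, 72 mm across, 200 mm tall; bystander. Its origin is the centre of its underside.
- tape: Roll of black tape lying flat, 100 mm across, 45 mm tall; bystander. Its origin is the centre of its underside.
- spray: Green spray can, 60 mm across, 170 mm tall; bystander. Its origin is the centre of its underside.
- sprocket: Steel sprocket lying flat, about 118 mm across, 8 mm thick; bystander. Its origin is the centre of its underside.
Mind the look-alikes: they are no part of the job. What is shaped like the bin but pink is not meant.

How it is judged:
By the outcome, as a careful person would: the job done as asked, in the order asked, and still so for the second after the job is handed in, with the robot touching nothing.
It also fails if it takes over 64 s, if anything falls off the work surface, if the arm or the gripper's body presses on something with over 40 N, if the wrist force passes 120 N, or if a joint passes its speed limit or range.

## Working session

There is one attempt and no reset: what is moved stays moved. The work goes in short steps, Python scripts to look and compute and a tool call to move; the robot and the scene stay as the last step left them, time stands still between calls to the robot, and variables do not carry over. Pictures are saved under pics/ and viewed, and the job is handed in when it is done.

Besides the shell and the picture viewer there is one more tool, called after "Request:" by a JSON object that holds its "api" and its "payload". play_rows: Moves the arm, as the interface text tells. Shifts and turns lie within -1 to 1; 1 stands for 0.1 m of shift or 180 degrees of turn. Its arguments: {"type":"object","properties":{"series":{"type":"array"},"newtons":{"type":"number"}},"required":["series"]}

```bash
ls; mkdir -p pics; python3 - <<'E'
from workcell import read_state, capture
import cv2,pickle
for n in("scene","top"):
    c=capture(n);pickle.dump(c,open(f"{n}0.pkl","wb"))
    cv2.imwrite(f"pics/{n}0.png",cv2.resize(c["frame"][:,:,::-1],(768,576),interpolation=cv2.INTER_CUBIC))
    print(n,c["K"],c["R"],c["t"])
s=read_state();print(s)
E
```

```text
pics
scene [[441.77868016   0.         258.25461786]
 [  0.         441.77868016 188.36192322]
 [  0.           0.           1.        ]] [[ 0.23509157  0.97194616  0.00725376]
 [ 0.62843945 -0.14630349 -0.76397588]
 [-0.74148217  0.18416283 -0.64520403]] [-0.11438283 -0.24609856  2.10075766]
top [[483.92016808   0.         271.17913704]
 [  0.         483.92016808 189.89857421]
 [  0.           0.           1.        ]] [[ 0.02958365 -0.99951957  0.00924341]
 [-0.99690553 -0.03017754 -0.07258564]
 [ 0.07282971 -0.00706745 -0.99731935]] [-0.00693758  0.50889311  1.57431551]
{'t': 0.1, 'qpos': array([-1.43201510e+00,  2.87121776e-01,  1.57803437e+00,  3.20003366e-05,
        1.27859031e+00, -1.49985418e-01]), 'dq': array([-9.34765220e-04, -1.82690172e-03, -4.59898418e-03,  9.31432536e-04,
       -2.66197900e-05, -1.22512433e-03]), 'joint_efforts': array([ 4.48259652e-04, -4.07297158e+01, -2.93700349e+01, -1.49346347e-04,
        3.40595667e-03,  1.50040040e-05]), 'position': array([ 0.1921823 , -0.64644621,  0.23005365]), 'tool_rot': array([[ 9.58598509e-01,  2.84761000e-01, -2.67598546e-04],
       [ 2.84760908e-01, -9.58596191e-01,  2.13732646e-03],
       [ 3.52108275e-04, -2.12503957e-03, -9.99997680e-01]]), 'force': array([-0.58929967, -0.73673871,  1.51506058]), 'ft_torque': array([ 0.00056032,  0.02205923, -0.01990033]), 'opening': 1.0036735661571112}
```

View pics/scene0.png

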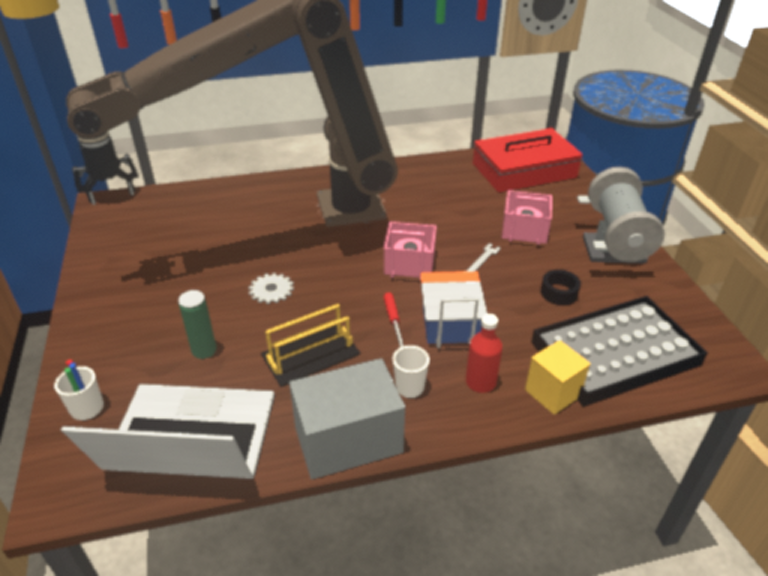

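View pics/top0.png

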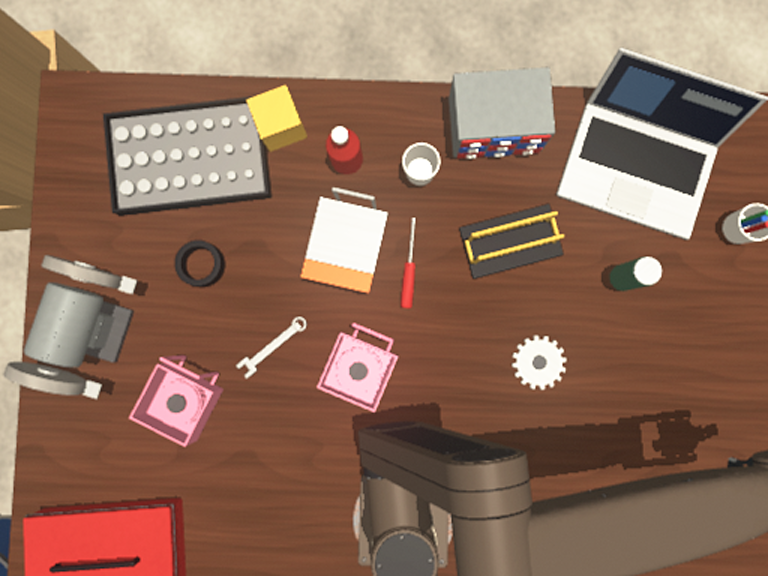

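Candidates for the bin, by pixel in the 768-wide top view: lidded blue bin (345,242), and two open pink bins (358,368) and (176,402). The only wire rack is at (512,240). I choose the one with the orange lip and white lid, and I'll check it in a close crop.

```bash
python3 - <<'E'
import cv2,pickle
t=pickle.load(open("top0.pkl","rb"))["frame"][:,:,::-1]
s=pickle.load(open("scene0.pkl","rb"))["frame"][:,:,::-1]
# crop top x190-270,y118-202 ; x300-380
a=cv2.resize(t[118:203,195:275],None,fx=7,fy=7,interpolation=cv2.INTER_CUBIC);cv2.imwrite("pics/c1.png",a)
b=cv2.resize(t[130:190,300:385],None,fx=9,fy=9,interpolation=cv2.INTER_CUBIC);cv2.imwrite("pics/c2.png",b)
b=cv2.resize(s[170:260,170:340],None,fx=4.7,fy=4.7,interpolation=cv2.INTER_CUBIC);cv2.imwrite("pics/c3.png",b)
E
```

```text
(no output)
```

View pics/c1.png

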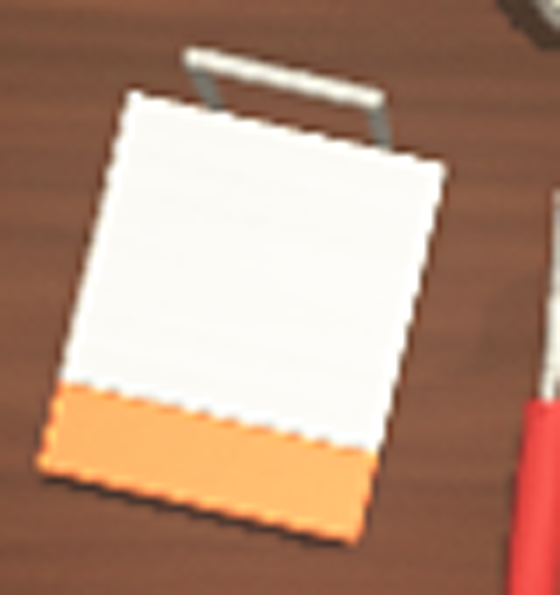

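View pics/c2.png

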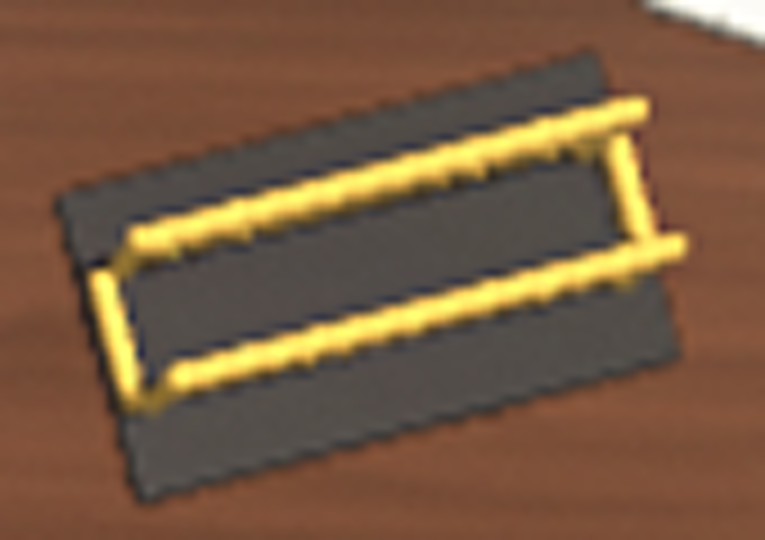

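View pics/c3.png

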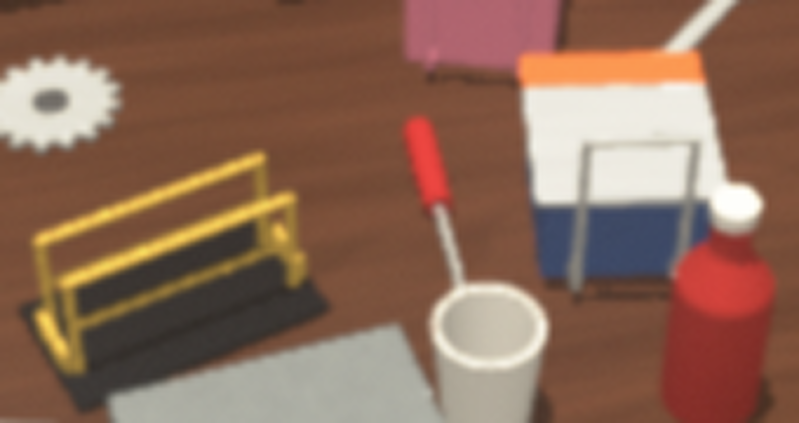

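```bash
cat > h.py <<'E'
import numpy as np,pickle
from scipy.optimize import least_squares
def ray(c,uv,z):
    K,R,t=c["K"],c["R"],c["t"]
    d=R.T@np.linalg.inv(K)@np.array([uv[0],uv[1],1.]);o=-R.T@t
    return o+d*(z-o[2])/d[2]
def proj(c,X):
    p=(c["R"]@np.atleast_2d(X).T).T+c["t"];p=p@c["K"].T
    return p[:,:2]/p[:,2:]
def crop(uv,o,f): return np.array(uv)/f+np.array(o)-.5+.5/f
def fitpose(c,px,loc,x0):
    f=lambda q:(proj(c,np.c_[(loc[:,:2]@np.array([[np.cos(q[2]),np.sin(q[2])],[-np.sin(q[2]),np.cos(q[2])]]))+q[:2],loc[:,2]])-px).ravel()
    r=least_squares(f,x0);return r.x,r.fun
E
python3 - <<'E'
from h import *
t=pickle.load(open("top0.pkl","rb"));s=pickle.load(open("scene0.pkl","rb"))
px=crop([(128,92),(445,165),(358,543),(38,468)],(195,118),7)
for p in px:print(ray(t,p,.098))
# tail-left(y+), tail-right, lip-right, lip-left
loc=np.array([[.078,.073,.098],[.078,-.073,.098],[-.096,-.073,.098],[-.096,.073,.098]])
x,r=fitpose(t,px,loc,[.6,0,0]);print("bin/lid",x,r.round(2))
px=crop([(57,192),(600,50),(680,352),(145,503)],(300,130),9)
for p in px:print(ray(t,p,.01))
loc=np.array([[.06,.105,.01],[.06,-.105,.01],[-.06,-.105,.01],[-.06,.105,.01]])
x2,r=fitpose(t,px,loc,[.6,-.3,0]);print("rack",x2,r.round(2))
for n,p,z in(("lipA",(518,55),.098),("lipB",(703,52),.098),("tailA",(535,205),.098),("rackcorner near cam",(80,408),.01),("r2",(330,305),.01)):
    print(n,ray(s,crop(p,(170,170),4.7),z))
# bystanders
for n,p,z in(("screw1",(414,218),.01),("screw2",(407,305),.015),("cup",(420,165),.095),("flaskcap",(341,135),.2),("tape",(200,263),.045),("spraytop",(648,270),.17),("sprocket",(540,362),.008),("wrench1",(300,322),.005),("wrench2",(242,370),.005),("pink",(357,371),.01)):
    print(n,ray(t,np.array(p)/1.5,z).round(3))
E
```

```text
[0.68443254 0.19810728 0.098     ]
[0.65570591 0.0544461  0.098     ]
[0.48424954 0.08786005 0.098     ]
[0.51347071 0.23171738 0.098     ]
bin/lid [ 0.59328734  0.14128151 -0.19559732] [ 0.11  0.14 -0.02  0.03 -0.14 -0.22  0.05  0.05]
[ 0.64322028 -0.10348289  0.01      ]
[ 0.70265846 -0.30391719  0.01      ]
[ 0.59073925 -0.33525426  0.01      ]
[ 0.52875154 -0.1387121   0.01      ]
rack [ 0.6163577  -0.22034367  0.29430767] [-0.31 -0.04 -0.14 -0.47  0.89  0.43 -0.44  0.07]
lipA [0.48732518 0.08403856 0.098     ]
lipB [0.5178444 0.232397  0.098    ]
tailA [0.66131484 0.04825214 0.098     ]
rackcorner near cam [ 0.70419079 -0.30558675  0.01      ]
r2 [ 0.64428129 -0.10679013  0.01      ]
screw1 [ 0.659 -0.003  0.01 ]
screw2 [0.465 0.006 0.015]
cup [ 0.758 -0.012  0.095]
flaskcap [0.788 0.148 0.2  ]
tape [0.541 0.456 0.045]
spraytop [ 0.542 -0.471  0.17 ]
sprocket [ 0.349 -0.289  0.008]
wrench1 [0.421 0.241 0.005]
wrench2 [0.312 0.363 0.005]
pink [0.317 0.111 0.01 ]
```

```bash
python3 - <<'E'
import cv2,pickle
t=pickle.load(open("top0.pkl","rb"))["frame"][:,:,::-1]
a=cv2.resize(t[205:280,190:280],None,fx=8,fy=8,interpolation=cv2.INTER_CUBIC);cv2.imwrite("pics/c4.png",a)
E
```

```text
(no output)
```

View pics/c4.png

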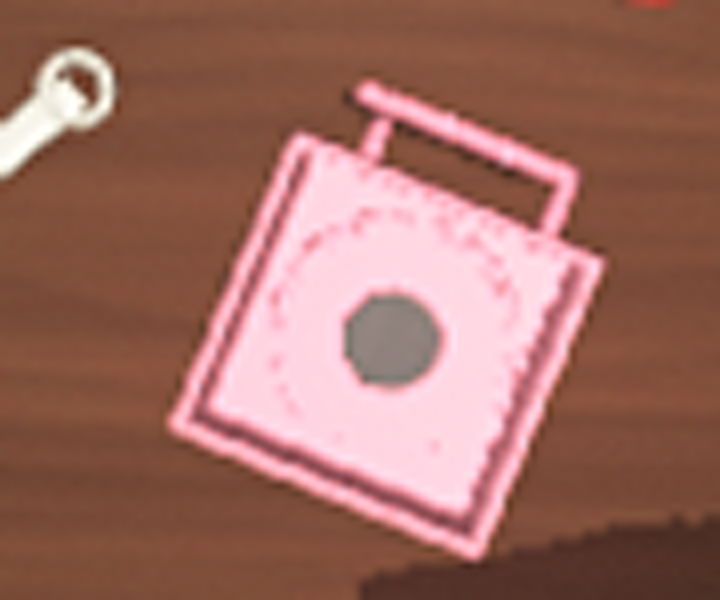

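```bash
python3 - <<'E'
from h import *
t=pickle.load(open("top0.pkl","rb"));s=pickle.load(open("scene0.pkl","rb"))
px=crop([(300,133),(605,260),(477,555),(172,428)],(190,205),8)
P=[ray(t,p,.09) for p in px];print(np.round(P,3),[np.linalg.norm(P[i]-P[i-1]).round(3) for i in range(4)])
for p in crop([(362,92),(575,175)],(190,205),8):
  for z in(.12,.14,.165):print(z,ray(t,p,z).round(3))
B=np.array([.5933,.1413]);a=-.1956;u=np.array([np.cos(a),np.sin(a)]);v=np.array([-u[1],u[0]])
print("lip",B-.096*u,"pivot",B+.062*u,u,v)
E
```

```text
[[0.401 0.144 0.09 ]
 [0.356 0.023 0.09 ]
 [0.24  0.069 0.09 ]
 [0.286 0.189 0.09 ]] [np.float64(0.124), np.float64(0.129), np.float64(0.124), np.float64(0.128)]
0.12 [0.418 0.118 0.12 ]
0.14 [0.417 0.117 0.14 ]
0.165 [0.417 0.115 0.165]
0.12 [0.388 0.036 0.12 ]
0.14 [0.388 0.035 0.14 ]
0.165 [0.388 0.035 0.165]
lip [0.4991306  0.15995809] pivot [0.65411774 0.12924998] [ 0.98093123 -0.19435513] [0.19435513 0.98093123]
```

```bash
cat >> h.py <<'E'
from scipy.spatial.transform import Rotation as Ro
from workcell import read_state
def num(P=None,R=None,P0=None,R0=None):
    s=read_state();P0=s["position"] if P0 is None else P0;R0=s["tool_rot"] if R0 is None else R0
    P=P0 if P is None else np.array(P);R=R0 if R is None else R
    rv=Ro.from_matrix(R0.T@R).as_rotvec()/np.pi; d=R0.T@(P-P0)/.1
    return np.r_[rv,d].round(3).tolist()
def log():
    s=read_state();open("log.txt","a").write(repr((s["qpos"].tolist(),s["position"].tolist(),s["tool_rot"].tolist()))+"\n")
    print("t",round(s["t"],2),"P",s["position"].round(4),"q",s["qpos"].round(3),"F",s["force"].round(1),"op",round(s["opening"],3));print(s["tool_rot"].round(3).tolist())
E
python3 - <<'E'
from h import *
log()
P0=np.array([.192,-.646,.23]);print(num([.30,-.56,.30],P0=P0))
E
```

```text
t 0.1 P [ 0.1922 -0.6464  0.2301] q [-1.432  0.287  1.578  0.     1.279 -0.15 ] F [-0.6 -0.7  1.5] op 1.004
[[0.959, 0.285, -0.0], [0.285, -0.959, 0.002], [0.0, -0.002, -1.0]]
[0.0, 0.0, 0.0, 1.28, -0.518, -0.698]
```

Request:
{"api": "play_rows", "payload": {"series": [[0,0,-0.04,0.3,-0.3,-0.3,0],[0,0,-0.08,0.5,-0.5,-0.6,0],[0,0,-0.12,0.7,-0.7,-0.6,0],[0,0,-0.16,0.9,-0.9,-0.6,0],[0,0,-0.2,1,-1,-0.6,0],[0,0,-0.22,1,-1,-0.6,0],[0,0,-0.25,1,-1,-0.6,0],[0,0,-0.25,1,-1,-0.6,0]], "newtons": 60}}

```text
t: 0.77
position: [0.2599, -0.522, 0.2909]
tool_rot: [[0.474, 0.88, -0.0], [0.88, -0.474, 0.001], [0.0, -0.001, -1.0]]
force: [-0.5, 0.4, 0.3]
opening: -0.001
```

```bash
python3 -c "
from h import *
log();print(num([.40,-.35,.30]),num([.45,-.2,.30]))"
```

```text
t 0.77 P [ 0.2599 -0.522   0.2909] q [-1.283  0.044  1.742 -0.     1.356 -0.789] F [-0.5  0.4  0.3] op -0.001
[[0.474, 0.88, -0.0], [0.88, -0.474, 0.001], [0.0, -0.001, -1.0]]
[0.0, 0.0, 0.0, 2.179, 0.418, -0.09] [0.0, 0.0, 0.0, 3.737, 0.146, -0.089]
```

Request:
{"api": "play_rows", "payload": {"series": [[0,0,0,0.4,0.1,0,0],[0,0,0,0.7,0.2,0,0],[0,0,0,1,0.3,0,0],[0,0,-0.04,1,0.3,-0.2,0],[0,0,-0.08,1,0.3,-0.2,0],[0,0,-0.12,1,0.3,-0.2,0],[0,0,-0.15,1,0.3,-0.2,0],[0,0,-0.15,1,0.3,-0.2,0]]}}

```text
t: 1.43
position: [0.3336, -0.449, 0.3109]
tool_rot: [[0.026, 1.0, -0.0], [1.0, -0.026, 0.001], [0.001, -0.0, -1.0]]
force: [-0.1, 0.1, -0.2]
opening: 0.001
```

```bash
python3 -c "
from h import *
log()"
```

```text
t 1.43 P [ 0.3336 -0.449   0.3109] q [-1.113 -0.021  1.772 -0.     1.391 -1.087] F [-0.1  0.1 -0.2] op 0.001
[[0.026, 1.0, -0.0], [1.0, -0.026, 0.001], [0.001, -0.0, -1.0]]
```

Request:
{"api": "play_rows", "payload": {"series": [[0,0.04,0,0.4,0.1,0,0],[0,0.08,0,0.7,0.2,0,0],[0,0.12,0,1,0.3,0,0],[0,0.15,0,1,0.3,0,0],[0,0.15,0,1,0.3,0,0],[0,0.15,0,1,0.3,0,0],[0,0.15,0,1,0.3,0,0],[0,0.15,0,1,0.3,0,0]]}}

```text
t: 2.1
position: [0.3661, -0.3501, 0.3118]
tool_rot: [[0.024, 1.0, 0.012], [0.892, -0.027, 0.452], [0.452, -0.0, -0.892]]
force: [-0.1, -0.2, 0.2]
opening: 0.002
```

```bash
python3 -c "
from h import *
log()"
```

```text
t 2.1 P [ 0.3661 -0.3501  0.3118] q [-1.078  0.059  1.738  0.23   1.754 -1.056] F [-0.1 -0.2  0.2] op 0.002
[[0.024, 1.0, 0.012], [0.892, -0.027, 0.452], [0.452, -0.0, -0.892]]
```

```bash
cat >> h.py <<'E'
def ry(a):return Ro.from_euler('y',a).as_matrix()
def rz(a):return Ro.from_euler('z',a).as_matrix()
def fk(q,p):
    a1,d1,e2,L2,e3,L3,d6,e6=p;R=rz(q[0]);P=R@[a1,0,d1];R=R@ry(q[1]);P=P+R@[e2,0,L2];R=R@ry(q[2]);P=P+R@[e3,0,L3];W=P
    R=R@rz(q[3])@ry(q[4]);P=P+R@[e6,0,d6];return P,R@rz(q[5]),W
def logs():return [tuple(np.array(z) for z in eval(l)) for l in open("log.txt")]
E
python3 - <<'E'
from h import *
L=logs()
for q,P,R in L:
    print((fk(q,[0]*8)[1].T@R).round(2).tolist())
def f(p):return np.concatenate([fk(q,p)[0]-P for q,P,R in L]+[1e-3*(np.array(p)-[0,.3,0,.45,0,.45,.2,0])])
r=least_squares(f,[0,.3,0,.4,0,.4,.2,0]);print(r.x.round(4),np.abs(r.fun).max())
def f(p):return np.concatenate([fk(q,np.r_[0,p[0],0,p[1],0,p[2],p[3],0])[0]-P for q,P,R in L])
r=least_squares(f,[.3,.4,.4,.2]);print(r.x.round(4),np.abs(r.fun).max())
E
```

```text
[[0.0, -1.0, -0.0], [1.0, 0.0, 0.0], [-0.0, 0.0, 1.0]]
[[0.0, -1.0, -0.0], [1.0, 0.0, 0.0], [-0.0, -0.0, 1.0]]
[[-0.0, -1.0, -0.0], [1.0, 0.0, -0.0], [0.0, -0.0, 1.0]]
[[0.0, -1.0, -0.0], [1.0, 0.0, -0.0], [0.0, -0.0, 1.0]]
[ 0.1473 -2.2509  0.3281 -1.0721 -4.0261 -0.7468  0.4671 -0.055 ] 0.10007429078430141
[0.3919 0.4032 0.5849 0.3823] 0.09905016663610226
```

```bash
cat >> h.py <<'E'
def fk(q,p):
    a1,d1,L2,e3,L3,d6,oy=p;R=rz(q[0]);P=R@[a1,oy,d1];R=R@ry(q[1]);P=P+R@[0,0,L2];R=R@ry(q[2]);P=P+R@[e3,0,L3];W=P
    R=R@rz(q[3])@ry(q[4]);P=P+R@[0,0,d6];return P,R@rz(q[5]+np.pi/2),W
def fitk():
    L=logs();p0=np.array([0,.3,.43,0,.43,.25,.1])
    f=lambda p:np.concatenate([1e1*(fk(q,p)[0]-P) for q,P,R in L]+[1e-3*(p-p0)])
    r=least_squares(f,p0);return r.x,np.abs(r.fun[:-7]).max()/10
E
python3 - <<'E'
from h import *
p,e=fitk();print(p.round(4),e)
E
```

```text
[0.     0.2403 0.443  0.0206 0.5725 0.2493 0.1009] 1.313364547672613e-08
```

```bash
cat >> h.py <<'E'
LO=np.array([-2.77,-.9,.21,-1.53,.24,-2.84]);HI=np.array([2.77,2.22,2.48,4.67,2.81,2.84])
def ik(P,R,q0,p,n=6):
    best=None
    rng=np.random.default_rng(0)
    for k in range(n):
        x0=np.clip(q0 if k==0 else np.array(q0)+rng.normal(0,.6,6),LO+.02,HI-.02)
        def f(q):
            a,b,_=fk(q,p);return np.r_[(a-P)*5,Ro.from_matrix(b.T@R).as_rotvec()]
        r=least_squares(f,x0,bounds=(LO,HI))
        c=np.linalg.norm(r.fun)
        if best is None or c<best[0]-1e-4:best=(c,r.x)
        if best[0]<1e-5:break
    return best
def trot(az,el,roll=0):
    # tool z pointing azimuth az, el below horizontal; roll0: tool y horizontal
    z=np.array([np.cos(el)*np.cos(az),np.cos(el)*np.sin(az),-np.sin(el)])
    y=np.array([np.sin(az),-np.cos(az),0]);x=np.cross(y,z)
    return np.c_[x,y,z]@rz(roll)
E
python3 - <<'E'
from h import *
p,_=fitk();q0=logs()[-1][0];q0=np.array([.3,0,2,0,.8,-1])
B=np.array([.5933,.1413]);a=-.1956;u=np.array([np.cos(a),np.sin(a)]);v=np.array([-u[1],u[0]])
d=np.pi/180
for az in(0,-11,-20,-35):
  for el in(25,35,45):
    for roll in (0,-90,90,180):
      out=[]
      for off in ((-.10,.03,.05),(-.073,.03,.055),(.0,.03,.19),(.085,.03,.215)):
        P=np.r_[B+off[0]*u+off[1]*v,off[2]]
        c,q=ik(P,trot(az*d,el*d,roll*d),q0,p,3);out.append((round(c,3),q.round(2)))
      print(az,el,roll,[o[0] for o in out],out[1][1],out[3][1])
E
```

```text
0 25 0 [np.float64(0.024), np.float64(0.0), np.float64(0.0), np.float64(0.004)] [ 0.26  0.2   2.45  3.53  0.67 -1.77] [ 0.12  0.06  2.16  3.61  0.24 -1.98]
0 25 -90 [np.float64(0.266), np.float64(0.223), np.float64(0.179), np.float64(0.112)] [ 0.09  0.12  2.48  2.93  0.54 -2.84] [ 0.05  0.05  2.18  2.87  0.24 -2.84]
0 25 90 [np.float64(0.381), np.float64(0.376), np.float64(0.179), np.float64(0.168)] [ 0.27  0.03  2.35 -1.53  0.25 -1.4 ] [ 0.17  0.06  2.08 -1.53  0.24 -1.51]
0 25 180 [np.float64(0.381), np.float64(0.376), np.float64(0.179), np.float64(0.168)] [ 0.27  0.03  2.35 -1.53  0.25  0.17] [ 0.17  0.06  2.08 -1.53  0.24  0.06]
0 35 0 [np.float64(0.0), np.float64(0.0), np.float64(0.084), np.float64(0.096)] [ 0.25  0.11  2.42  3.69  0.39 -1.94] [ 0.16  0.06  2.05 -1.07  0.24  2.72]
0 35 -90 [np.float64(0.22), np.float64(0.214), np.float64(0.066), np.float64(0.096)] [ 0.27  0.05  2.35 -1.53  0.24  1.73] [ 0.16  0.06  2.05 -1.07  0.24  1.15]
0 35 90 [np.float64(0.22), np.float64(0.214), np.float64(0.066), np.float64(0.096)] [ 0.27  0.05  2.35 -1.53  0.24 -1.41] [ 0.16  0.06  2.05 -
[... 5804 characters left out ...]
[ 0.48  0.29  2.2  -1.5   0.82  0.74] [ 0.31  0.22  1.9  -1.23  0.77  0.19]
-35 45 0 [np.float64(0.0), np.float64(0.0), np.float64(0.136), np.float64(0.198)] [ 0.43  0.23  2.18 -1.25  0.7  -2.68] [ 0.3   0.21  1.92 -1.24  0.72 -2.84]
-35 45 -90 [np.float64(0.0), np.float64(0.0), np.float64(0.0), np.float64(0.0)] [ 0.43  0.23  2.18 -1.25  0.7   2.04] [ 0.27  0.2   1.85 -0.92  0.76  1.47]
-35 45 90 [np.float64(0.0), np.float64(0.0), np.float64(0.0), np.float64(0.0)] [ 0.43  0.23  2.18 -1.25  0.7  -1.11] [ 0.27  0.2   1.85 -0.92  0.76 -1.67]
-35 45 180 [np.float64(0.0), np.float64(0.0), np.float64(0.0), np.float64(0.0)] [ 0.43  0.23  2.18 -1.25  0.7   0.46] [ 0.27  0.2   1.85 -0.92  0.76 -0.1 ]
```

```bash
python3 - <<'E'
from h import *
p,_=fitk();q0=np.array([.45,.25,2.2,-1.3,.75,.5])
B=np.array([.5933,.1413]);a=-.1956;u=np.array([np.cos(a),np.sin(a)]);v=np.array([-u[1],u[0]])
d=np.pi/180
for vv in (.01,):
 for az in(-35,-45,-60):
  for el in(20,30,40):
    for roll in (180,90):
      out=[]
      for off in ((-.10,.05),(-.073,.055),(.0,.19),(.085,.215)):
        P=np.r_[B+off[0]*u+vv*v,off[1]]
        c,q=ik(P,trot(az*d,el*d,roll*d),q0,p,2);out.append((round(c,3),q.round(2)))
      print(az,el,roll,[float(o[0]) for o in out],out[1][1],out[3][1],fk(out[1][1],p)[2].round(3))
E
```

```text
-35 20 180 [0.157, 0.171, 0.085, 0.08] [ 0.53  0.38  2.15 -1.53  1.05  0.84] [ 0.33  0.24  1.95 -1.53  0.86  0.46] [0.36  0.328 0.171]
-35 20 90 [0.157, 0.171, 0.085, 0.08] [ 0.53  0.38  2.15 -1.53  1.05 -0.74] [ 0.33  0.24  1.95 -1.53  0.86 -1.11] [0.36  0.328 0.171]
-35 30 180 [0.054, 0.062, 0.0, 0.0] [ 0.48  0.3   2.21 -1.53  0.88  0.77] [ 0.3   0.2   1.95 -1.4   0.77  0.33] [0.355 0.298 0.189]
-35 30 90 [0.054, 0.062, 0.0, 0.0] [ 0.48  0.3   2.21 -1.53  0.88 -0.8 ] [ 0.3   0.2   1.95 -1.4   0.77 -1.24] [0.355 0.298 0.189]
-35 40 180 [0.0, 0.0, 0.0, 0.0] [ 0.42  0.23  2.23 -1.42  0.73  0.62] [ 0.26  0.18  1.91 -1.08  0.73  0.03] [0.366 0.274 0.214]
-35 40 90 [0.0, 0.0, 0.0, 0.0] [ 0.42  0.23  2.23 -1.42  0.73 -0.95] [ 0.26  0.18  1.91 -1.08  0.73 -1.54] [0.366 0.274 0.214]
-45 20 180 [0.027, 0.044, 0.0, 0.0] [ 0.54  0.45  2.12 -1.53  1.15  0.94] [ 0.36  0.32  1.89 -1.52  1.03  0.55] [0.364 0.336 0.147]
-45 20 90 [0.027, 0.044, 0.0, 0.0] [ 0.54  0.45  2.12 -1.53  1.15 -0.63] [ 0.36  0.32  1.89 -1.52  1.03 -1.02] [0.364 0.336 0.147]
-45 30 180 [0.0, 0.0, 0.0, 0.0] [ 0.5   0.36  2.15
[... 524 characters left out ...]
0.93] [ 0.39  0.44  1.74 -1.35  1.27  0.54] [0.407 0.368 0.14 ]
-60 20 90 [0.0, 0.0, 0.0, 0.0] [ 0.55  0.54  1.99 -1.34  1.3  -0.64] [ 0.39  0.44  1.74 -1.35  1.27 -1.03] [0.407 0.368 0.14 ]
-60 30 180 [0.0, 0.0, 0.0, 0.0] [ 0.52  0.45  2.01 -1.23  1.17  0.82] [ 0.36  0.38  1.72 -1.18  1.18  0.42] [0.416 0.355 0.182]
-60 30 90 [0.0, 0.0, 0.0, 0.0] [ 0.52  0.45  2.01 -1.23  1.17 -0.75] [ 0.36  0.38  1.72 -1.18  1.18 -1.16] [0.416 0.355 0.182]
-60 40 180 [0.0, 0.0, 0.0, 0.0] [ 0.47  0.37  2.03 -1.09  1.04  0.68] [ 0.32  0.34  1.71 -0.98  1.12  0.27] [0.428 0.331 0.217]
-60 40 90 [0.0, 0.0, 0.0, 0.0] [ 0.47  0.37  2.03 -1.09  1.04 -0.89] [ 0.32  0.34  1.71 -0.98  1.12 -1.3 ] [0.428 0.331 0.217]
```

```bash
cat >> h.py <<'E'
B=np.array([.5933,.1413]);_a=-.1956;u=np.array([np.cos(_a),np.sin(_a)]);v=np.array([-u[1],u[0]]);D=np.pi/180
def W(uu,vv,z): return np.r_[B+uu*u+vv*v,z]
RH=trot(-45*D,33*D,np.pi)
E
python3 - <<'E'
from h import *
p,_=fitk()
P=W(-.082,-.005,.045);pre=P-.11*RH[:,2];print(P,pre,RH.round(3).tolist())
pre2=pre+[0,0,.15]
q=np.array([.45,.3,2.1,-1.3,.9,.6])
for X in(P,pre,pre2):
    c,qq=ik(X,RH,q,p);print(c,qq.round(2))
s=read_state();print((Ro.from_matrix(s["tool_rot"].T@RH).magnitude())/D)
Rm=Ro.from_matrix([s["tool_rot"],RH]);from scipy.spatial.transform import Slerp
S=Slerp([0,1],Rm)
W0=s["position"];W1=pre2
for k in(.25,.5,.75):
    R=S(k).as_matrix();X=W0*(1-k)+W1*k;print(k,X.round(3),R.round(2).tolist(),ik(X,R,s["qpos"],p))
E
```

```text
[0.51189186 0.15233246 0.045     ] [0.4466586  0.21756573 0.10491029] [[-0.385, 0.707, 0.593], [0.385, 0.707, -0.593], [-0.839, -0.0, -0.545]]
1.2418734529956218e-09 [ 0.47  0.33  2.19 -1.44  0.94  0.81]
9.442531283041329e-15 [ 0.67  0.2   2.2  -1.23  1.09  0.7 ]
3.7044242374027523e-10 [ 0.67 -0.07  2.14 -1.09  1.22  0.38]
93.78850000015794
0.25 [ 0.386 -0.208  0.298] [[-0.17, 0.98, 0.1], [0.98, 0.16, 0.13], [0.11, 0.12, -0.99]] (np.float64(3.799877775102826e-11), array([-0.81990776, -0.31589651,  2.05778021,  0.16042784,  1.4312319 ,
       -1.01219359]))
0.5 [ 0.406 -0.066  0.283] [[-0.32, 0.92, 0.24], [0.91, 0.37, -0.19], [-0.26, 0.16, -0.95]] (np.float64(1.0722742400240548e-08), array([-0.35192567, -0.55036575,  2.25494835, -0.1014153 ,  1.14741307,
       -0.68218676]))
0.75 [0.427 0.076 0.269] [[-0.39, 0.82, 0.41], [0.7, 0.56, -0.44], [-0.59, 0.12, -0.8]] (np.float64(3.627389679714782e-09), array([ 0.2461855 , -0.43487986,  2.27846017, -0.65301529,  1.05101704,
       -0.05126301]))
```

```bash
cat >> h.py <<'E'
from scipy.spatial.transform import Slerp
def sl(R0,R1,k): return Slerp([0,1],Ro.from_matrix([R0,R1]))([k]).as_matrix()[0]
E
python3 - <<'E'
from h import *
s=read_state();R0=s["tool_rot"];P0=s["position"]
wp=[([.41,-.24,.31],.25),([.43,-.12,.31],.45),([.44,0.0,.29],.65),([.445,.11,.27],.85),([.447,.2176,.255],1)]
for X,k in wp:
    R=sl(s["tool_rot"],RH,k);print(num(X,R,P0,R0));P0,R0=np.array(X),R
E
```

```text
[-0.018, -0.11, -0.068, 0.984, 0.41, 0.519]
[-0.015, -0.088, -0.054, 1.14, 0.387, 0.174]
[-0.015, -0.088, -0.054, 1.132, 0.452, 0.064]
[-0.015, -0.088, -0.054, 0.956, 0.549, -0.192]
[-0.011, -0.066, -0.041, 0.728, 0.677, -0.439]
```

Request:
{"api": "play_rows", "payload": {"series": [[-0.005,-0.03,-0.02,0.3,0.1,0.15,0],[-0.01,-0.06,-0.04,0.6,0.2,0.3,0],[-0.015,-0.09,-0.05,0.8,0.3,0.4,0],[-0.02,-0.11,-0.07,1,0.4,0.5,0],[-0.02,-0.11,-0.07,1,0.4,0.5,0],[-0.02,-0.11,-0.07,1,0.4,0.5,0],[-0.02,-0.11,-0.07,1,0.4,0.5,0],[-0.02,-0.11,-0.07,1,0.4,0.5,0]]}}

```text
t: 2.77
position: [0.4088, -0.24, 0.3123]
tool_rot: [[-0.176, 0.979, 0.102], [0.978, 0.163, 0.13], [0.111, 0.123, -0.986]]
force: [-0.2, 0.1, -0.7]
opening: -0.0
```

Request:
{"api": "play_rows", "payload": {"series": [[-0.004,-0.02,-0.01,0.3,0.1,0.05,0],[-0.008,-0.04,-0.03,0.6,0.2,0.1,0],[-0.01,-0.06,-0.04,0.8,0.3,0.15,0],[-0.015,-0.09,-0.05,1,0.4,0.15,0],[-0.015,-0.09,-0.05,1,0.4,0.15,0],[-0.015,-0.09,-0.05,1,0.4,0.15,0],[-0.015,-0.09,-0.05,1,0.4,0.15,0],[-0.015,-0.09,-0.05,1,0.4,0.15,0]]}}

```text
t: 3.43
position: [0.4318, -0.1344, 0.3132]
tool_rot: [[-0.282, 0.936, 0.212], [0.94, 0.314, -0.131], [-0.189, 0.162, -0.968]]
force: [0.5, -0.5, 0.7]
opening: 0.002
```

Request:
{"api": "play_rows", "payload": {"series": [[-0.004,-0.02,-0.01,0.3,0.1,0,0],[-0.008,-0.04,-0.03,0.6,0.2,0,0],[-0.01,-0.06,-0.04,0.8,0.3,0,0],[-0.015,-0.09,-0.05,1,0.45,0,0],[-0.015,-0.09,-0.05,1,0.45,0,0],[-0.015,-0.09,-0.05,1,0.45,0,0],[-0.015,-0.09,-0.05,1,0.45,0,0],[-0.015,-0.09,-0.05,1,0.45,0,0]]}}

```text
t: 4.1
position: [0.4458, -0.0266, 0.3021]
tool_rot: [[-0.345, 0.873, 0.345], [0.809, 0.463, -0.363], [-0.477, 0.154, -0.866]]
force: [-0.5, -0.6, 0.0]
opening: -0.002
```

```bash
python3 -c "
from h import *
log();print(fitk());s=read_state()
print(num([.447,.115,.28],sl(s['tool_rot'],RH,.5)),num([.447,.2176,.255],RH))"
```

```text
t 4.1 P [ 0.4458 -0.0266  0.3021] q [-0.104 -0.495  2.227 -0.389  1.03  -0.414] F [-0.5 -0.6  0. ] op -0.002
[[-0.345, 0.873, 0.345], [0.809, 0.463, -0.363], [-0.477, 0.154, -0.866]]
(array([1.30889869e-07, 2.40299978e-01, 4.42999992e-01, 2.05999985e-02,
       5.72499865e-01, 2.49300001e-01, 1.00900000e-01]), np.float64(1.0416184748063273e-08))
[-0.014, -0.074, -0.052, 1.247, 0.633, -0.318] [-0.029, -0.148, -0.103, 2.195, 1.069, -0.474]
```

Kinematic model fits exactly. I'm continuing to the pre-approach.

Request:
{"api": "play_rows", "payload": {"series": [[-0.004,-0.02,-0.01,0.3,0.1,0,0],[-0.008,-0.04,-0.03,0.6,0.2,-0.1,0],[-0.01,-0.06,-0.04,0.8,0.3,-0.2,0],[-0.014,-0.08,-0.05,1,0.5,-0.25,0],[-0.014,-0.08,-0.05,1,0.5,-0.25,0],[-0.014,-0.08,-0.05,1,0.5,-0.25,0],[-0.014,-0.08,-0.05,1,0.5,-0.25,0],[-0.014,-0.08,-0.05,1,0.5,-0.25,0]]}}

```text
t: 4.77
position: [0.4461, 0.0865, 0.2842]
tool_rot: [[-0.373, 0.798, 0.474], [0.614, 0.595, -0.52], [-0.696, 0.097, -0.711]]
force: [0.0, -0.1, -0.2]
opening: -0.001
```

```bash
python3 -c "
from h import *
log();print(num([.447,.2176,.255],RH))"
```

```text
t 4.77 P [0.4461 0.0865 0.2842] q [ 0.322 -0.37   2.246 -0.826  1.064  0.066] F [ 0.  -0.1 -0.2] op -0.001
[[-0.373, 0.798, 0.474], [0.614, 0.595, -0.52], [-0.696, 0.097, -0.711]]
[-0.016, -0.068, -0.053, 1.005, 0.759, -0.469]
```

Request:
{"api": "play_rows", "payload": {"series": [[-0.004,-0.02,-0.01,0.3,0.2,-0.15,0],[-0.008,-0.04,-0.03,0.6,0.4,-0.3,0],[-0.012,-0.06,-0.045,0.8,0.6,-0.4,0],[-0.016,-0.068,-0.053,1,0.76,-0.47,0],[-0.016,-0.068,-0.053,1,0.76,-0.47,0],[-0.016,-0.068,-0.053,1,0.76,-0.47,0],[-0.016,-0.068,-0.053,1,0.76,-0.47,0],[-0.016,-0.068,-0.053,1,0.76,-0.47,0]]}}

```text
t: 5.43
position: [0.4467, 0.2179, 0.2557]
tool_rot: [[-0.384, 0.707, 0.594], [0.385, 0.707, -0.593], [-0.839, 0.001, -0.544]]
force: [-0.0, 0.3, -0.2]
opening: 0.002
```

```bash
python3 -c "
from h import *
import cv2
from workcell import capture
log();P=W(-.082,-.005,.045);print(num(P-.11*RH[:,2],RH),num(P,RH))
for n in('scene','top'):
    c=capture(n);f=c['frame'][:,:,::-1]
    f=f[130:270,200:380] if n=='scene' else f[100:260,150:330]
    cv2.imwrite(f'pics/{n}1.png',cv2.resize(f,None,fx=3.6,fy=3.6,interpolation=cv2.INTER_CUBIC))
"
```

```text
t 5.43 P [0.4467 0.2179 0.2557] q [ 0.671 -0.073  2.14  -1.093  1.219  0.377] F [-0.   0.3 -0.2] op 0.002
[[-0.384, 0.707, 0.594], [0.385, 0.707, -0.593], [-0.839, 0.001, -0.544]]
[0.0, 0.0, -0.0, 1.265, -0.004, 0.822] [0.0, 0.0, -0.0, 1.266, -0.005, 1.922]
```

View pics/top1.png

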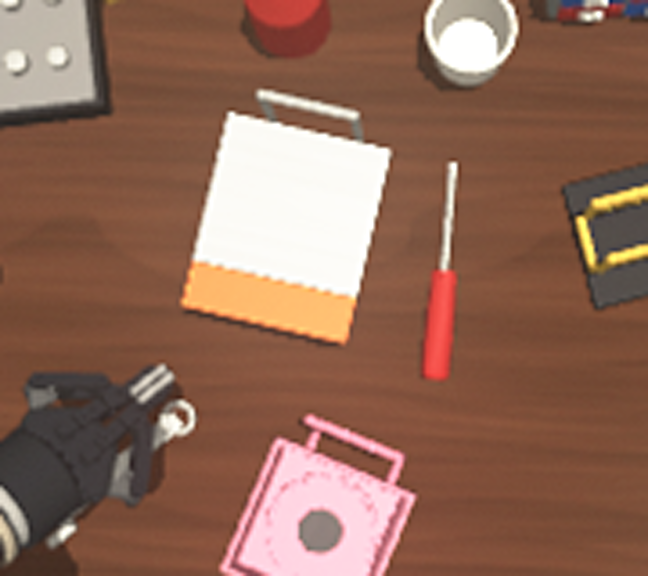

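View pics/scene1.png

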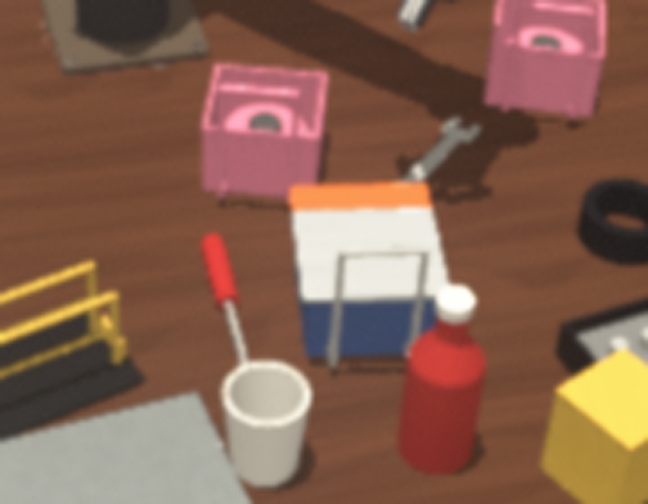

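```bash
python3 -c "
from h import *
p,_=fitk();s=read_state()
P=W(-.081,.02,.045)
for X in (P-.11*RH[:,2],P): print(X,ik(X,RH,s['qpos'],p),num(X,RH))
"
```

```text
[0.45249841 0.24189465 0.10491029] (np.float64(5.209585085841074e-10), array([ 0.70190504,  0.24065114,  2.14274815, -1.20125399,  1.11124724,
        0.70047839])) [0.0, 0.0, -0.0, 1.334, 0.208, 0.714]
[0.51773167 0.17666139 0.045     ] (np.float64(4.842654012166562e-10), array([ 0.51360855,  0.36620594,  2.14046203, -1.397087  ,  0.96181078,
        0.80019394])) [0.0, 0.0, -0.0, 1.335, 0.207, 1.814]
```

Request:
{"api": "play_rows", "payload": {"series": [[0,0,0,0.35,0.1,0,0],[0,0,0,0.7,0.2,0.1,0],[0,0,0,1,0.2,0.3,0],[0,0,0,1,0.2,0.5,0],[0,0,0,1,0.2,0.5,0],[0,0,0,1,0.2,0.5,0],[0,0,0,1,0.2,0.5,0],[0,0,0,1,0.2,0.5,0]]}}

```text
t: 6.2
position: [0.4521, 0.2429, 0.1454]
tool_rot: [[-0.384, 0.705, 0.597], [0.385, 0.709, -0.59], [-0.839, 0.003, -0.544]]
force: [0.5, 0.8, -0.2]
opening: 0.001
```

Request:
{"api": "play_rows", "payload": {"series": [[0,0,0,0.2,0,0,0],[0,0,0,0.33,0,0.1,0],[0,0,0,0.33,0,0.3,0],[0,0,0,0.33,0,0.5,0],[0,0,0,0.33,0,0.7,0],[0,0,0,0.33,0,0.9,0],[0,0,0,0.33,0,0.9,0],[0,0,0,0.33,0,0.9,0]]}}

```text
t: 6.87
position: [0.4926, 0.2016, 0.0676]
tool_rot: [[-0.385, 0.706, 0.595], [0.384, 0.709, -0.592], [-0.839, 0.0, -0.544]]
force: [0.5, -0.4, -0.2]
opening: -0.002
```

```bash
python3 -c "
from h import *
import cv2
from workcell import capture
log();P=W(-.081,.02,.045);print(num(P,RH))
c=capture('top');f=c['frame'][:,:,::-1][120:230,150:290]
cv2.imwrite(f'pics/top2.png',cv2.resize(f,None,fx=5,fy=5,interpolation=cv2.INTER_CUBIC))
"
```

```text
t 6.87 P [0.4926 0.2016 0.0676] q [ 0.585  0.313  2.15  -1.321  1.013  0.761] F [ 0.5 -0.4 -0.2] op -0.002
[[-0.385, 0.706, 0.595], [0.384, 0.709, -0.592], [-0.839, 0.0, -0.544]]
[0.001, 0.0, 0.0, -0.003, 0.001, 0.42]
```

View pics/top2.png

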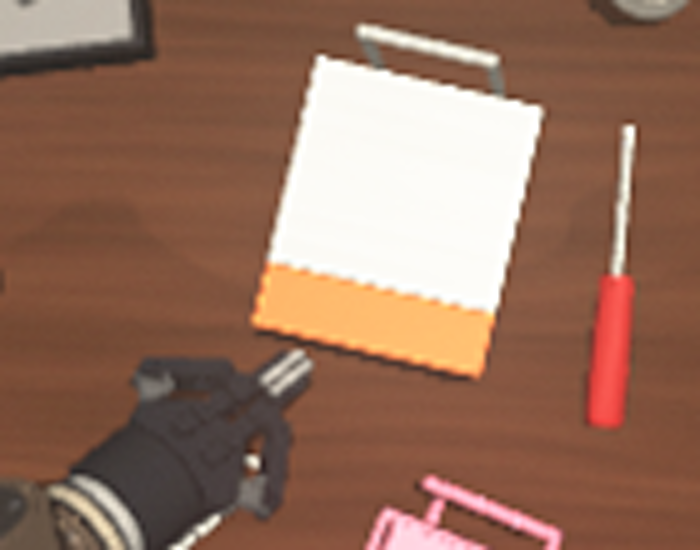

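Request:
{"api": "play_rows", "payload": {"series": [[0,0,0,0,0,0.1,0],[0,0,0,0,0,0.2,0],[0,0,0,0,0,0.3,0],[0,0,0,0,0,0.38,0],[0,0,0,0,0,0.42,0],[0,0,0,0,0,0.42,0],[0,0,0,0,0,0.42,0],[0,0,0,0,0,0.42,0]]}}

```text
t: 7.58
position: [0.517, 0.1768, 0.0438]
tool_rot: [[-0.387, 0.705, 0.595], [0.383, 0.71, -0.592], [-0.839, -0.001, -0.544]]
force: [-0.5, 0.0, 0.2]
opening: -0.004
```

```bash
python3 -c "
from h import *
import cv2
from workcell import capture
log()
c=capture('top');f=c['frame'][:,:,::-1][120:230,150:290]
cv2.imwrite(f'pics/top3.png',cv2.resize(f,None,fx=5,fy=5,interpolation=cv2.INTER_CUBIC))
c=capture('scene');f=c['frame'][:,:,::-1][150:250,240:380]
cv2.imwrite(f'pics/scene3.png',cv2.resize(f,None,fx=5,fy=5,interpolation=cv2.INTER_CUBIC))
p,_=fitk()
# TCP arc: contact corner C=TCP+.014n+.011*xup
R=RH;off=-.011*R[:,0]+.014*R[:,1];print('off u,v,z',off[:2]@u,off[:2]@v,off[2])
rho=.136;q=read_state()['qpos'];P0=read_state()['position'];R0=read_state()['tool_rot'];vv=.02
for th in (0,10,20,30,40,50,60,70,80,90,95,100):
    C=W(.062-rho*np.cos(th*D),vv,.09+rho*np.sin(th*D));T=C-off+np.r_[v,0]*(off[:2]@v)
    c,q=ik(T,RH,q,p,1);print(th,T.round(3),round(c,4),q.round(2),num(T,RH,P0,RH))
"
```

```text
t 7.58 P [0.517  0.1768 0.0438] q [ 0.515  0.368  2.142 -1.402  0.961  0.803] F [-0.5  0.   0.2] op -0.004
[[-0.387, 0.705, 0.595], [0.383, 0.71, -0.592], [-0.839, -0.001, -0.544]]
off u,v,z 0.012765568843907813 0.008302570998513907 0.009225376247399662
0 [0.512 0.178 0.081] 0.0 [ 0.52  0.28  2.16 -1.34  0.98  0.72] [0.0, 0.0, 0.0, -0.286, -0.03, -0.234]
10 [0.514 0.177 0.104] 0.0 [ 0.52  0.23  2.15 -1.31  0.99  0.66] [0.0, 0.0, 0.0, -0.494, -0.019, -0.348]
20 [0.52  0.176 0.127] 0.0 [ 0.51  0.19  2.14 -1.29  1.    0.6 ] [0.0, 0.0, 0.0, -0.714, 0.015, -0.43]
30 [0.53  0.174 0.149] 0.0 [ 0.5   0.16  2.13 -1.27  1.    0.54] [0.0, 0.0, 0.0, -0.939, 0.071, -0.477]
40 [0.543 0.172 0.168] 0.0 [ 0.48  0.15  2.1  -1.25  1.    0.49] [0.0, 0.0, 0.0, -1.164, 0.147, -0.488]
50 [0.56  0.168 0.185] 0.0 [ 0.46  0.14  2.07 -1.24  1.    0.44] [0.0, 0.0, 0.0, -1.38, 0.24, -0.463]
60 [0.579 0.165 0.199] 0.0 [ 0.44  0.15  2.03 -1.23  0.99  0.4 ] [0.0, 0.0, 0.0, -1.582, 0.348, -0.401]
70 [0.6   0.16  0.209] 0.0 [ 0.41  0.16  1.99 -1.22  0.98  0.37] [0.0, 0.0, 0.0, -1.763, 0.468, -0.306]
80 [0.622 0.156 0.215] 0.0 [ 0.39  0.19  1.95 -1.22  0.97  0.34] [0.0, 0.0, 0.0, -1.918, 0.595, -0.18]
90 [0.645 0.151 0.217] 0.0 [ 0.37  0.22  1.91 -1.22  0.96  0.32] [0.0, 0.0, 0.0, -2.043, 0.726, -0.027]
95 [0.657 0.149 0.216] 0.0 [ 0.36  0.24  1.89 -1.22  0.95  0.31] [0.0, 0.0, 0.0, -2.092, 0.792, 0.059]
100 [0.669 0.147 0.215] 0.0 [ 0.35  0.26  1.86 -1.22  0.94  0.31] [0.0, 0.0, 0.0, -2.132, 0.858, 0.149]
```

View pics/top3.png

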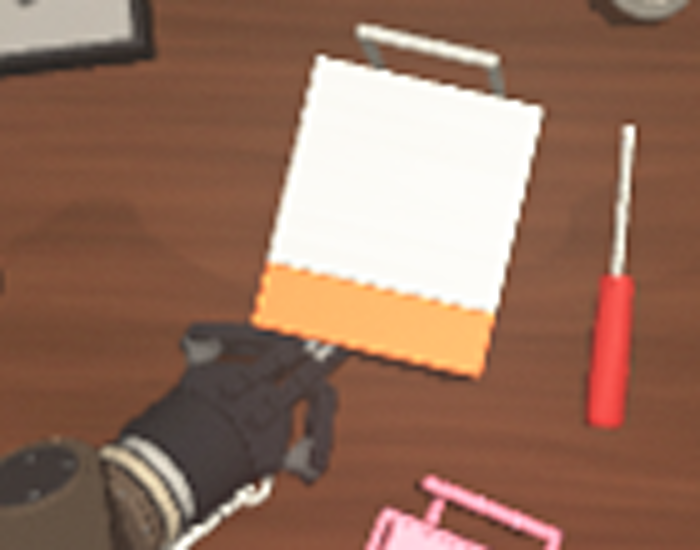

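View pics/scene3.png

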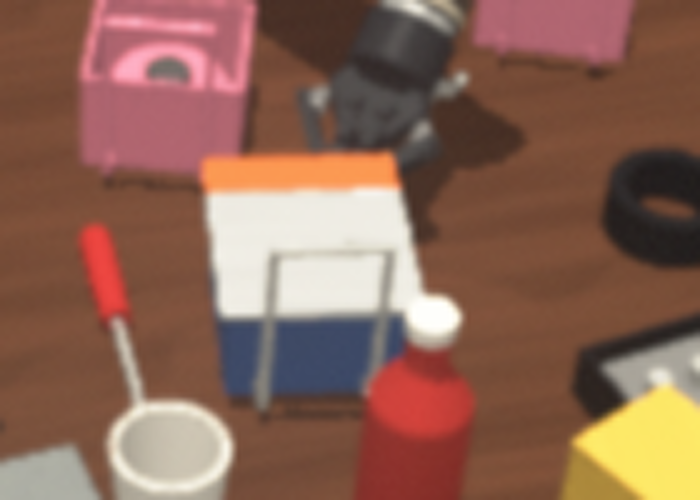

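```bash
cat >> h.py <<'E'
RH2=RH@rz(-25*D)
def path(th,rho,vv=.02,R=None):
    R=RH2 if R is None else R
    e=np.r_[-np.cos(th*D)*u,np.sin(th*D)];N=np.r_[np.sin(th*D)*u,np.cos(th*D)]
    cs=[R@[sx*.011,sy*.014,0] for sx in(-1,1) for sy in(-1,1)]
    k=np.argmax([c@N for c in cs]);h=cs[k]@N
    T=np.r_[B+.062*u+vv*v,.09]+rho*e-h*N
    return T,rho+cs[k]@e,vv+cs[k][:2]@v
E
python3 -c "
from h import *
p,_=fitk();q=read_state()['qpos'];P0=read_state()['position'];R0=read_state()['tool_rot']
print(RH2.round(3).tolist())
for th in (0,10,20,30,40,50,60,70,80,90,95,100):
    T,r,vv=path(th,.140);c,q=ik(T,RH2,q,p,1);print(th,T.round(3),round(r,3),round(vv,3),round(c,4),q.round(2),num(T,RH2,P0,R0)[3:], num(T,RH2,P0,RH2)[3:])
"
```

```text
[[-0.648, 0.478, 0.593], [0.05, 0.804, -0.593], [-0.76, -0.354, -0.545]]
0 [0.521 0.176 0.077] 0.137 0.009 0.0 [ 0.51  0.3   2.14 -1.36  0.97  0.29] [-0.292, 0.018, -0.15] [-0.272, -0.106, -0.15]
10 [0.52  0.176 0.101] 0.14 0.009 0.0 [ 0.51  0.25  2.14 -1.32  0.98  0.23] [-0.494, 0.017, -0.284] [-0.455, -0.193, -0.284]
20 [0.524 0.175 0.125] 0.142 0.009 0.0 [ 0.5   0.2   2.14 -1.29  0.99  0.17] [-0.717, 0.039, -0.387] [-0.666, -0.267, -0.388]
30 [0.533 0.174 0.149] 0.144 0.009 0.0 [ 0.49  0.17  2.12 -1.27  1.    0.11] [-0.953, 0.086, -0.456] [-0.9, -0.324, -0.458]
40 [0.545 0.171 0.171] 0.146 0.009 0.0 [ 0.48  0.14  2.1  -1.25  1.    0.05] [-1.196, 0.156, -0.487] [-1.15, -0.362, -0.488]
50 [0.561 0.168 0.19 ] 0.135 0.033 0.0 [ 0.46  0.13  2.06 -1.23  1.   -0.01] [-1.433, 0.247, -0.477] [-1.404, -0.379, -0.479]
60 [0.579 0.164 0.205] 0.137 0.033 0.0 [ 0.44  0.14  2.03 -1.22  1.   -0.05] [-1.644, 0.349, -0.431] [-1.638, -0.375, -0.434]
70 [0.6   0.16  0.217] 0.139 0.033 0.0 [ 0.41  0.15  1.99 -1.21  0.99 -0.09] [-1.84, 0.465, -0.35] [-1.864, -0.352, -0.353]
80 [0.623 0.156 0.226] 0.141 0.033 0.0 [ 0.39  0.17  1.94 -1.2   0.98 -0.12] [-2.015, 0.592, -0.234] [-2.077, -0.31, -0.238]
90 [0.647 0.151 0.23 ] 0.143 0.033 0.0 [ 0.37  0.2   1.9  -1.2   0.96 -0.15] [-2.161, 0.728, -0.086] [-2.267, -0.248, -0.09]
95 [0.659 0.149 0.23 ] 0.144 0.033 0.0 [ 0.35  0.22  1.88 -1.2   0.96 -0.16] [-2.222, 0.797, 0.0] [-2.352, -0.21, -0.004]
100 [0.672 0.146 0.23 ] 0.145 0.033 0.0 [ 0.34  0.24  1.85 -1.2   0.95 -0.16] [-2.274, 0.867, 0.092] [-2.428, -0.168, 0.088]
```

Request:
{"api": "play_rows", "payload": {"series": [[0,0,-0.04,0,0,0,0],[0,0,-0.08,0,0,0,0],[0,0,-0.12,0,0,0,0],[0,0,-0.14,-0.1,0,-0.05,0],[0,0,-0.14,-0.2,0.01,-0.1,0],[0,0,-0.14,-0.25,0.01,-0.12,0],[0,0,-0.14,-0.29,0.02,-0.15,0],[0,0,-0.14,-0.29,0.02,-0.15,0]]}}

```text
t: 8.35
position: [0.521, 0.1765, 0.0772]
tool_rot: [[-0.649, 0.473, 0.596], [0.045, 0.806, -0.591], [-0.76, -0.356, -0.544]]
force: [-0.2, 0.2, -1.4]
opening: 0.007
```

```bash
cat > snap.py <<'E'
import sys,cv2
from workcell import capture
k=sys.argv[1]
c=capture('top');f=c['frame'][:,:,::-1][90:230,150:330]
g=capture('scene')['frame'][:,:,::-1][110:250,220:400]
z=lambda f:cv2.resize(f,None,fx=3,fy=3,interpolation=cv2.INTER_CUBIC)
import numpy as np
cv2.imwrite(f'pics/s{k}.png',cv2.resize(np.hstack([z(f),z(g)]),(800,311)))
E
python3 snap.py 4; python3 -c "
from h import *
log();s=read_state();P0,R0=s['position'],s['tool_rot']
for th,rho in ((0,.14),(10,.139),(20,.138),(30,.137),(40,.136),(50,.135),(60,.135)):
    print(th,num(path(th,rho)[0],RH2,P0,R0))"
```

```text
t 8.45 P [0.5205 0.1762 0.0761] q [ 0.51   0.299  2.144 -1.36   0.97   0.283] F [-0.7  0.1 -1.9] op 0.001
[[-0.65, 0.473, 0.595], [0.044, 0.805, -0.591], [-0.759, -0.358, -0.544]]
0 [0.001, 0.0, 0.002, -0.005, -0.002, -0.002]
10 [0.001, 0.0, 0.002, -0.193, -0.086, -0.128]
20 [0.001, 0.0, 0.002, -0.406, -0.156, -0.222]
30 [0.001, 0.0, 0.002, -0.638, -0.209, -0.282]
40 [0.001, 0.0, 0.002, -0.882, -0.243, -0.304]
50 [0.001, 0.0, 0.002, -1.127, -0.257, -0.286]
60 [0.001, 0.0, 0.002, -1.353, -0.255, -0.243]
```

View pics/s4.png

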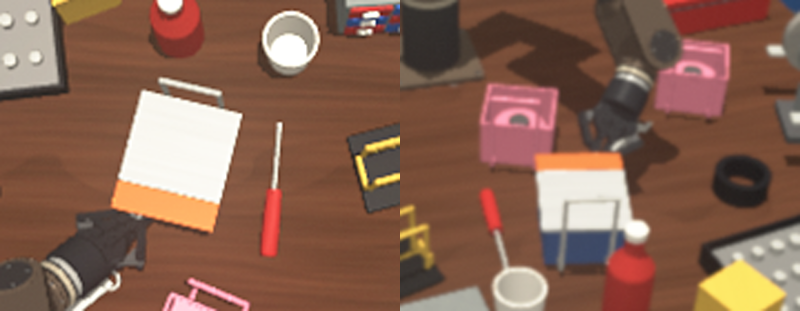

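Request:
{"api": "play_rows", "payload": {"series": [[0,0,0,-0.1,-0.04,-0.06,0],[0,0,0,-0.19,-0.09,-0.13,0],[0,0,0,-0.3,-0.12,-0.18,0],[0,0,0,-0.41,-0.16,-0.22,0],[0,0,0,-0.52,-0.18,-0.25,0],[0,0,0,-0.64,-0.21,-0.28,0],[0,0,0,-0.76,-0.23,-0.29,0],[0,0,0,-0.76,-0.23,-0.29,0]]}}

```text
t: 9.12
position: [0.5434, 0.1714, 0.1601]
tool_rot: [[-0.647, 0.475, 0.597], [0.045, 0.805, -0.592], [-0.761, -0.356, -0.542]]
force: [-1.6, 0.3, 0.3]
opening: 0.003
```

```bash
python3 snap.py 5; python3 -c "
from h import *
log();s=read_state();P0,R0=s['position'],s['tool_rot']
for th,rho in ((35,.1365),(40,.136),(50,.135),(60,.134),(65,.134),(70,.134),(75,.134)):
    print(th,num(path(th,rho)[0],RH2,P0,R0))"
```

```text
t 9.22 P [0.5416 0.1711 0.1575] q [ 0.48   0.162  2.108 -1.264  0.995  0.075] F [-2.1  1.2 -0.8] op 0.004
[[-0.65, 0.474, 0.594], [0.045, 0.805, -0.592], [-0.759, -0.358, -0.544]]
35 [0.0, 0.0, 0.002, -0.002, 0.004, -0.01]
40 [0.0, 0.0, 0.002, -0.125, -0.011, -0.016]
50 [0.0, 0.0, 0.002, -0.37, -0.024, 0.002]
60 [0.0, 0.0, 0.002, -0.592, -0.018, 0.053]
65 [0.0, 0.0, 0.002, -0.702, -0.011, 0.087]
70 [0.0, 0.0, 0.002, -0.81, 0.002, 0.129]
75 [0.0, 0.0, 0.002, -0.914, 0.019, 0.18]
```

View pics/s5.png

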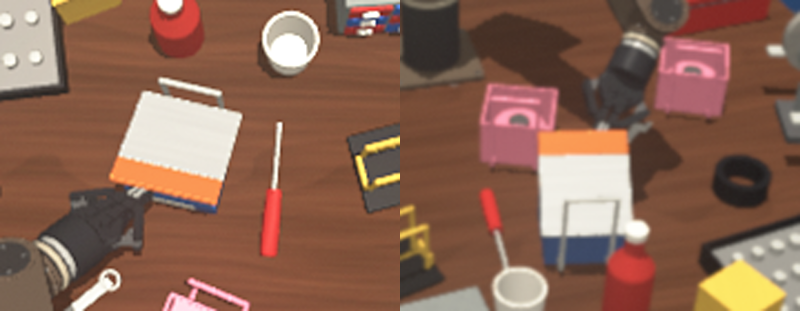

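Request:
{"api": "play_rows", "payload": {"series": [[0,0,0,-0.12,-0.01,-0.02,0],[0,0,0,-0.24,-0.02,-0.01,0],[0,0,0,-0.37,-0.02,0,0],[0,0,0,-0.48,-0.02,0.03,0],[0,0,0,-0.59,-0.02,0.05,0],[0,0,0,-0.7,-0.01,0.09,0],[0,0,0,-0.81,0,0.13,0],[0,0,0,-0.81,0,0.13,0]]}}

```text
t: 9.88
position: [0.6047, 0.1598, 0.2146]
tool_rot: [[-0.647, 0.475, 0.597], [0.045, 0.805, -0.592], [-0.761, -0.356, -0.542]]
force: [-1.7, 0.3, 0.3]
opening: -0.0
```

```bash
python3 snap.py 6; python3 -c "
from h import *
log();s=read_state();P0,R0=s['position'],s['tool_rot']
for th,rho in ((70,.134),(75,.134),(80,.134),(85,.134),(90,.134),(93,.134),(96,.134),(99,.134)):
    print(th,num(path(th,rho)[0],RH2,P0,R0))"
```

```text
t 9.98 P [0.6028 0.1598 0.2127] q [ 0.41   0.16   1.987 -1.218  0.981 -0.085] F [-0.5  0.2 -0.7] op -0.001
[[-0.649, 0.474, 0.595], [0.045, 0.805, -0.592], [-0.759, -0.358, -0.544]]
70 [0.0, 0.001, 0.002, 0.011, 0.001, -0.001]
75 [0.0, 0.001, 0.002, -0.093, 0.018, 0.05]
80 [0.0, 0.001, 0.002, -0.192, 0.04, 0.11]
85 [0.0, 0.001, 0.002, -0.287, 0.067, 0.177]
90 [0.0, 0.001, 0.002, -0.375, 0.098, 0.252]
93 [0.0, 0.001, 0.002, -0.425, 0.119, 0.3]
96 [0.0, 0.001, 0.002, -0.472, 0.141, 0.351]
99 [0.0, 0.001, 0.002, -0.516, 0.165, 0.403]
```

View pics/s6.png

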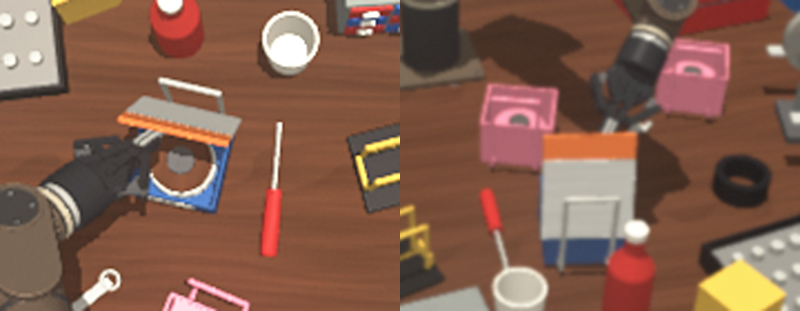

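Request:
{"api": "play_rows", "payload": {"series": [[0,0,0,-0.05,0.01,0.03,0],[0,0,0,-0.1,0.02,0.05,0],[0,0,0,-0.15,0.03,0.08,0],[0,0,0,-0.2,0.04,0.11,0],[0,0,0,-0.25,0.05,0.15,0],[0,0,0,-0.29,0.07,0.18,0],[0,0,0,-0.33,0.08,0.22,0],[0,0,0,-0.37,0.1,0.25,0]]}}

```text
t: 10.65
position: [0.6466, 0.1514, 0.2234]
tool_rot: [[-0.65, 0.473, 0.595], [0.044, 0.805, -0.592], [-0.759, -0.358, -0.544]]
force: [-0.3, -0.1, -0.8]
opening: -0.002
```

```bash
python3 snap.py 7; python3 -c "
from h import *
log();s=read_state();P0,R0=s['position'],s['tool_rot']
for th,rho in ((90,.134),(93,.134),(96,.134),(99,.134)):
    print(th,num(path(th,rho)[0],RH2,P0,R0))"
```

```text
t 10.75 P [0.6468 0.1514 0.2236] q [ 0.366  0.213  1.903 -1.212  0.957 -0.137] F [-0.7  0.2 -0.4] op 0.0
[[-0.649, 0.474, 0.595], [0.044, 0.805, -0.592], [-0.759, -0.358, -0.544]]
90 [0.0, 0.001, 0.002, -0.003, -0.005, -0.001]
93 [0.0, 0.001, 0.002, -0.052, 0.016, 0.047]
96 [0.0, 0.001, 0.002, -0.099, 0.039, 0.098]
99 [0.0, 0.001, 0.002, -0.143, 0.062, 0.151]
```

View pics/s7.png

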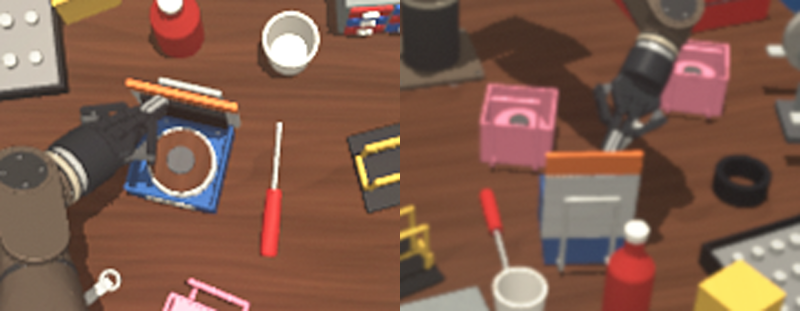

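Request:
{"api": "play_rows", "payload": {"series": [[0,0,0,-0.02,0.01,0.02,0],[0,0,0,-0.04,0.01,0.03,0],[0,0,0,-0.05,0.02,0.05,0],[0,0,0,-0.07,0.02,0.06,0],[0,0,0,-0.08,0.03,0.08,0],[0,0,0,-0.1,0.04,0.1,0],[0,0,0,-0.11,0.04,0.11,0],[0,0,0,-0.11,0.04,0.11,0]]}}

```text
t: 11.42
position: [0.6619, 0.1478, 0.2244]
tool_rot: [[-0.65, 0.473, 0.595], [0.044, 0.805, -0.592], [-0.759, -0.358, -0.544]]
force: [-0.2, -0.3, -0.7]
opening: 0.004
```

```bash
python3 snap.py 8; python3 -c "
from h import *
log()"
```

```text
t 11.52 P [0.6616 0.1479 0.2242] q [ 0.351  0.234  1.876 -1.213  0.947 -0.15 ] F [ 0.2 -0.   0.5] op 0.0
[[-0.65, 0.473, 0.595], [0.044, 0.805, -0.592], [-0.759, -0.358, -0.544]]
```

View pics/s8.png

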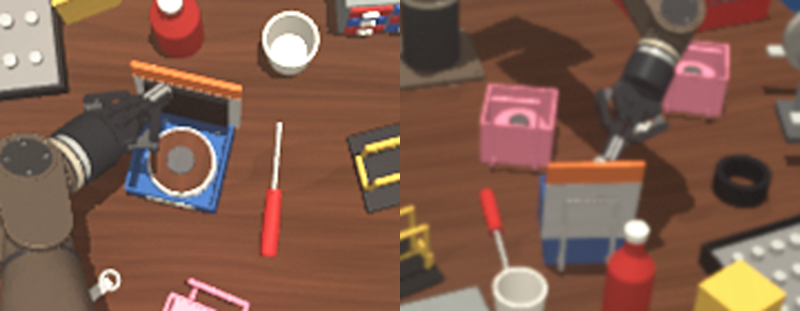

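Request:
{"api": "play_rows", "payload": {"series": [[0,0,0,0,0,-0.1,0],[0,0,0,0,0,-0.3,0],[0,0,0,0,0,-0.6,0],[0,0,0,0,0,-0.9,0],[0,0,0,0,0,-1,0],[0,0,0,0,0,-1,50],[0,0,0,0,0,-1,50],[0,0,0,0,0,-1,50]]}}

```text
t: 12.18
position: [0.602, 0.2065, 0.2776]
tool_rot: [[-0.651, 0.473, 0.594], [0.044, 0.805, -0.592], [-0.758, -0.359, -0.544]]
force: [-0.6, 0.1, 0.1]
opening: 0.42
```

```bash
python3 - <<'E'
from h import *
import cv2
from workcell import capture
log()
for n,(y,x) in (('top',(100,190)),('scene',(160,265))):
    c=capture(n);pickle.dump(c,open(f'{n}9.pkl','wb'))
    cv2.imwrite(f'pics/{n}9.png',cv2.resize(c['frame'][y:y+75,x:x+100,::-1],None,fx=8,fy=8,interpolation=cv2.INTER_CUBIC))
E
```

```text
t 12.18 P [0.602  0.2065 0.2776] q [ 0.486  0.135  1.883 -1.124  1.094 -0.196] F [-0.6  0.1  0.1] op 0.42
[[-0.651, 0.473, 0.594], [0.044, 0.805, -0.592], [-0.758, -0.359, -0.544]]
```

View pics/top9.png

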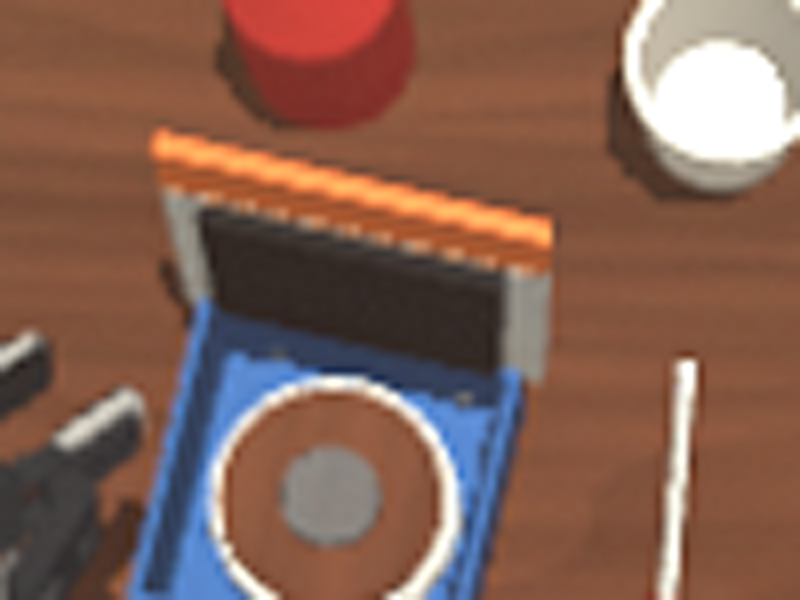

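View pics/scene9.png

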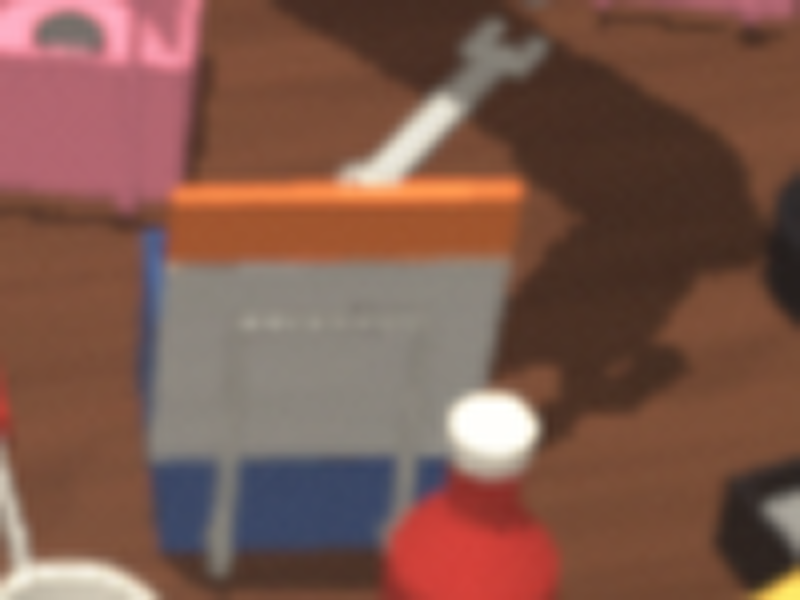

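```bash
python3 - <<'E'
from h import *
t=pickle.load(open('top9.pkl','rb'));s=pickle.load(open('scene9.pkl','rb'))
pt=crop([(155,144),(552,231)],(190,100),8);ps=crop([(523,190),(173,193)],(265,160),8)
pts=[]
for a,b in zip(pt,ps):
    r=least_squares(lambda X:np.r_[proj(t,X)[0]-a,proj(s,X)[0]-b],[.68,.13,.24]);X=r.x;pts.append(X)
    print(X.round(4),r.fun.round(2),'uvz',((X[:2]-B)@u).round(4),((X[:2]-B)@v).round(4))
m=(pts[0]+pts[1])/2;d=pts[1]-pts[0];print(m,np.linalg.norm(d),'yaw',np.arctan2(d[0],-d[1]))
# model: tail at u=.066,z=.067; lean phi
for phi in(.08,.1,.12,.137,.16): print(phi,.066+.174*np.sin(phi),.067+.174*np.cos(phi))
for z in(.237,.240): 
  for a in pt: X=ray(t,a,z);print(z,((X[:2]-B)@u).round(4),((X[:2]-B)@v).round(4))
# flask top
print('cap')
E
```

```text
[0.6956 0.1939 0.235 ] [ 0.23  0.08  0.28 -0.03] uvz 0.0901 0.0715
[0.6679 0.0504 0.2379] [ 0.25  0.08  0.3  -0.01] uvz 0.0908 -0.0746
[0.68172841 0.12218525 0.23644665] 0.14614398953000773 yaw -0.19047872433162866
0.08 0.07990515675063606 0.24044349689665578
0.1 0.0833710144965481 0.2401307247583765
0.12 0.08682992406827197 0.23974870263857273
0.137 0.08976350071123611 0.2393696493990374
0.16 0.0937213679508788 0.2387775473073591
0.237 0.0898 0.0719
0.237 0.0911 -0.0738
0.24 0.0892 0.0714
0.24 0.0905 -0.074
cap
```

```bash
cat >> h.py <<'E'
PHI=.137;U3=np.r_[u,0];Z3=np.array([0,0,1.])
EL=np.sin(PHI)*U3+np.cos(PHI)*Z3;NL=np.cos(PHI)*U3-np.sin(PHI)*Z3
RG=np.c_[np.cross(NL,-EL),NL,-EL]
LIP=W(.0902,-.001,.2385)
E
python3 - <<'E'
from h import *
p,_=fitk();s=read_state();P0,R0=s['position'],s['tool_rot'];q=s['qpos']
print(RG.round(3).tolist(),Ro.from_matrix(R0.T@RG).magnitude()/D)
H=LIP+.05*EL;G=LIP-.033*EL
for X in(H+[0,0,.04],H,G,G+[0,0,.12]):
    c,q=ik(X,RG,q,p,1);print(X.round(4),c,q.round(2),num(X,RG,P0,R0))
c,q=ik(np.r_[.6164,-.2203,.27],np.c_[np.r_[-np.sin(.294),np.cos(.294),0]*1,np.r_[np.cos(.294),np.sin(.294),0],[0,0,-1]],q,p);print(c,q.round(2))
E
```

```text
[[0.194, 0.972, -0.134], [0.981, -0.193, 0.027], [-0.0, -0.137, -0.991]] 98.18470236675725
[0.6883 0.1215 0.328 ] 1.8129684130706693e-09 [0.02 0.36 1.31 0.03 1.6  0.21] [0.124, 0.36, 0.391, -0.984, -0.455, 0.736]
[0.6883 0.1215 0.288 ] 1.5885436634754122e-15 [0.02 0.38 1.36 0.03 1.53 0.21] [0.124, 0.36, 0.391, -0.681, -0.311, 0.954]
[0.6772 0.1237 0.2058] 1.30531998002253e-10 [0.02 0.4  1.48 0.03 1.39 0.21] [0.124, 0.36, 0.391, 0.016, -0.05, 1.322]
[0.6772 0.1237 0.3258] 3.4972389185861576e-09 [0.02 0.34 1.35 0.03 1.59 0.22] [0.124, 0.36, 0.391, -0.894, -0.482, 0.669]
7.411726925634027e-09 [-0.5   0.22  1.59 -0.    1.34 -0.79]
```

```bash
python3 - <<'E'
from h import *
s=read_state();P0,R0=s['position'],s['tool_rot']
print(num([.62,.18,.36],sl(R0,RG,.5),P0,R0))
E
```

```text
[0.062, 0.18, 0.195, -0.755, -0.423, -0.19]
```

Request:
{"api": "play_rows", "payload": {"series": [[0,0,0,-0.3,-0.15,-0.1,50],[0.01,0.03,0.03,-0.5,-0.3,-0.15,50],[0.02,0.06,0.06,-0.75,-0.42,-0.19,50],[0.03,0.09,0.09,-0.75,-0.42,-0.19,50],[0.04,0.12,0.13,-0.75,-0.42,-0.19,50],[0.05,0.15,0.16,-0.75,-0.42,-0.19,50],[0.062,0.18,0.195,-0.75,-0.42,-0.19,50],[0.062,0.18,0.195,-0.75,-0.42,-0.19,50]]}}

```text
t: 12.95
position: [0.6203, 0.1803, 0.3602]
tool_rot: [[-0.417, 0.9, 0.126], [0.772, 0.424, -0.473], [-0.479, -0.1, -0.872]]
force: [-0.4, -0.3, 0.6]
opening: 0.498
```

```bash
python3 - <<'E'
from h import *
log()
print(num(LIP+.05*EL+[0,0,.03],RG))
E
```

```text
t 12.95 P [0.6203 0.1803 0.3602] q [ 0.315  0.2    1.505 -0.513  1.481 -0.092] F [-0.4 -0.3  0.6] op 0.498
[[-0.417, 0.9, 0.126], [0.772, 0.424, -0.473], [-0.479, -0.1, -0.872]]
[0.062, 0.179, 0.194, -0.535, 0.405, 0.731]
```

Request:
{"api": "play_rows", "payload": {"series": [[0.01,0.03,0.03,-0.1,0.1,0.1,50],[0.02,0.06,0.06,-0.2,0.2,0.2,50],[0.03,0.09,0.09,-0.3,0.3,0.35,50],[0.04,0.12,0.13,-0.4,0.35,0.5,50],[0.05,0.15,0.16,-0.5,0.4,0.65,50],[0.062,0.179,0.194,-0.53,0.4,0.73,50],[0.062,0.179,0.194,-0.53,0.4,0.73,50],[0.062,0.179,0.194,-0.53,0.4,0.73,50]]}}

```text
t: 13.62
position: [0.6881, 0.1185, 0.3163]
tool_rot: [[0.195, 0.971, -0.138], [0.981, -0.193, 0.025], [-0.002, -0.14, -0.99]]
force: [-0.2, -0.1, 0.2]
opening: 0.501
```

```bash
python3 snap.py 10; python3 - <<'E'
from h import *
log()
print(num(LIP+.02*EL,RG),num(LIP-.033*EL,RG))
E
```

```text
t 13.72 P [0.6876 0.1215 0.3179] q [0.021 0.364 1.328 0.026 1.585 0.208] F [0.5 0.1 0. ] op 0.5
[[0.188, 0.973, -0.135], [0.982, -0.186, 0.023], [-0.003, -0.137, -0.991]]
[-0.0, 0.001, 0.002, 0.003, 0.048, 0.594] [-0.0, 0.001, 0.002, 0.005, 0.048, 1.124]
```

View pics/s10.png

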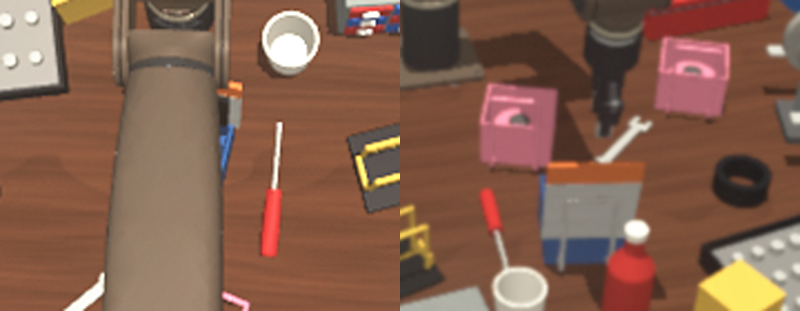

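Request:
{"api": "play_rows", "payload": {"series": [[0,0,0.002,0,0.05,0.2,50],[0,0,0.002,0,0.05,0.4,50],[0,0,0.002,0,0.05,0.55,50],[0,0,0.002,0,0.05,0.65,50],[0,0,0.002,0,0.05,0.75,50],[0,0,0.002,0,0.05,0.85,50],[0,0,0.002,0,0.05,0.95,50],[0,0,0.002,0,0.05,0.95,50]]}}

```text
t: 14.38
position: [0.6783, 0.1246, 0.2217]
tool_rot: [[0.193, 0.972, -0.137], [0.981, -0.191, 0.024], [-0.003, -0.139, -0.99]]
force: [-0.2, 0.0, -1.1]
opening: 0.498
```

```bash
python3 snap.py 11; python3 - <<'E'
from h import *
log()
print(num(LIP-.033*EL,RG))
E
```

```text
t 14.48 P [0.6794 0.1244 0.224 ] q [0.025 0.396 1.454 0.028 1.425 0.213] F [-0.  -0.7  1.4] op 0.499
[[0.193, 0.972, -0.134], [0.981, -0.192, 0.024], [-0.002, -0.136, -0.991]]
[0.0, 0.001, 0.0, -0.011, 0.004, 0.183]
```

View pics/s11.png

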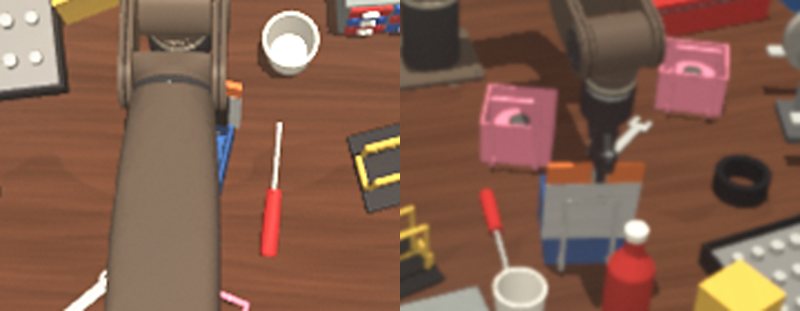

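Straddling. I'll go down the last 18 mm and close.

Request:
{"api": "play_rows", "payload": {"series": [[0,0,0,0,0,0.1,50],[0,0,0,0,0,0.18,50],[0,0,0,0,0,0.18,50],[0,0,0,0,0,0.18,0],[0,0,0,0,0,0.18,0],[0,0,0,0,0,0.18,0],[0,0,0,0,0,0.18,0],[0,0,0,0,0,0.18,0]], "newtons": 70}}

```text
t: 15.15
position: [0.6774, 0.1248, 0.2069]
tool_rot: [[0.194, 0.972, -0.133], [0.981, -0.192, 0.024], [-0.002, -0.135, -0.991]]
force: [0.4, -0.6, 0.4]
opening: 0.079
```

```bash
python3 snap.py 12; python3 - <<'E'
from h import *
log()
E
```

```text
t 15.25 P [0.6774 0.1248 0.2069] q [0.025 0.404 1.476 0.028 1.394 0.213] F [ 1.1 -0.4  1.5] op 0.079
[[0.194, 0.972, -0.133], [0.981, -0.192, 0.024], [-0.002, -0.135, -0.991]]
```

View pics/s12.png

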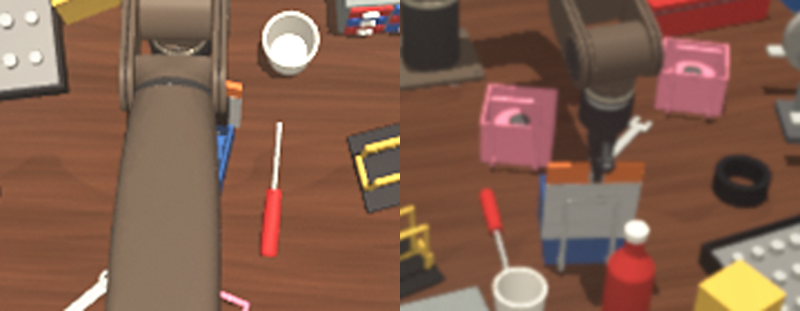

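Request:
{"api": "play_rows", "payload": {"series": [[0,0,0,0,0,-0.05,0],[0,0,0,0,-0.01,-0.15,0],[0,0,0,0,-0.02,-0.3,0],[0,0,0,0,-0.03,-0.45,0],[0,0,0,0,-0.04,-0.6,0],[0,0,0,0,-0.05,-0.8,0],[0,0,0,0,-0.06,-1,0],[0,0,0,0,-0.06,-1,0]]}}

```text
t: 15.92
position: [0.6867, 0.1236, 0.3136]
tool_rot: [[0.194, 0.973, -0.124], [0.981, -0.192, 0.025], [0.0, -0.126, -0.992]]
force: [0.2, 0.9, -1.8]
opening: 0.085
```

```bash
python3 snap.py 13; python3 - <<'E'
from h import *
log()
E
```

```text
t 16.02 P [0.6851 0.1236 0.3081] q [0.023 0.36  1.35  0.027 1.562 0.216] F [ 0.4  0.7 -3.5] op 0.083
[[0.194, 0.972, -0.131], [0.981, -0.192, 0.024], [-0.001, -0.133, -0.991]]
```

View pics/s13.png

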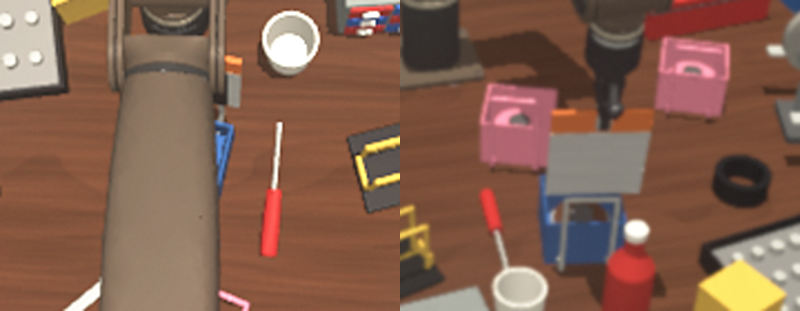

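```bash
cat >> h.py <<'E'
def RR(yaw): return np.c_[np.r_[-np.sin(yaw),np.cos(yaw),0],np.r_[np.cos(yaw),np.sin(yaw),0],[0,0,-1]]
E
python3 - <<'E'
from h import *
t=pickle.load(open('top0.pkl','rb'));sc=pickle.load(open('scene0.pkl','rb'))
for z in(.1,):
    P=[ray(t,a,z) for a in crop([(133,240),(648,108),(685,245),(170,380)],(300,130),9)]
    print(np.round(P,4));m=np.mean(P,0);d=P[1]+P[2]-P[0]-P[3];print('mid',m,'yaw',np.arctan2(d[0],-d[1]),np.linalg.norm(P[0]-P[3]),np.linalg.norm(P[1]-P[0]))
# scene rails c3: far rail (38,240)-(265,157); near rail (65,285)-(295,198)
    Q=[ray(sc,a,z) for a in crop([(38,240),(265,157),(295,198),(65,285)],(170,170),4.7)]
    print(np.round(Q,4));print('mid',np.mean(Q,0))
s=read_state();P0,R0=s['position'],s['tool_rot'];p,_=fitk();q=s['qpos']
for X,R in (([.675,.06,.35],sl(RR(-.196),RR(.294),.2)),([.655,-.03,.35],RR(0.1)),([.635,-.13,.34],RR(.294)),([.6164,-.2203,.32],RR(.294))):
    X=np.array(X);c,q=ik(X,R,q,p,1);print(c,q.round(2),num(X,R,P0,R0));P0,R0=X,R
E
```

```text
[[ 0.613  -0.1235  0.1   ]
 [ 0.6652 -0.3028  0.1   ]
 [ 0.6172 -0.3165  0.1   ]
 [ 0.5643 -0.1375  0.1   ]]
mid [ 0.61495268 -0.2200833   0.1       ] yaw 0.28526167866534996 0.050698775137943845 0.18677081527480116
[[ 0.6162 -0.3175  0.1   ]
 [ 0.5647 -0.1393  0.1   ]
 [ 0.615  -0.1257  0.1   ]
 [ 0.6667 -0.3033  0.1   ]]
mid [ 0.61568015 -0.22141842  0.1       ]
6.536411278514755e-11 [-0.06  0.23  1.43 -0.    1.48  0.04] [-0.042, -0.002, -0.031, -0.644, -0.032, -0.417]
2.8087236700362263e-12 [-0.2   0.18  1.49  0.    1.47 -0.3 ] [0.0, 0.0, -0.063, -0.915, -0.111, 0.0]
9.392725441853293e-12 [-0.36  0.17  1.52  0.    1.45 -0.65] [0.0, 0.0, -0.062, -0.975, -0.299, 0.1]
1.5097279029363324e-13 [-0.5   0.19  1.53 -0.    1.42 -0.79] [0.0, 0.0, 0.0, -0.81, -0.44, 0.2]
```

Request:
{"api": "play_rows", "payload": {"series": [[0,0,0,0,0,-0.15,0],[-0.01,0,0,0,-0.02,-0.3,0],[-0.02,0,0,-0.1,-0.03,-0.4,0],[-0.03,0,-0.01,-0.25,-0.03,-0.42,0],[-0.04,0,-0.02,-0.4,-0.03,-0.42,0],[-0.042,0,-0.03,-0.55,-0.03,-0.42,0],[-0.042,0,-0.03,-0.64,-0.03,-0.42,0],[-0.042,0,-0.03,-0.64,-0.03,-0.42,0]]}}

```text
t: 16.68
position: [0.6743, 0.0586, 0.3482]
tool_rot: [[0.104, 0.995, -0.004], [0.995, -0.104, 0.004], [0.004, -0.005, -1.0]]
force: [-0.0, 0.2, -3.2]
opening: 0.083
```

Request:
{"api": "play_rows", "payload": {"series": [[0,0,-0.01,-0.1,-0.01,0,0],[0,0,-0.02,-0.25,-0.03,0,0],[0,0,-0.03,-0.4,-0.05,0,0],[0,0,-0.04,-0.55,-0.07,0,0],[0,0,-0.05,-0.7,-0.09,0,0],[0,0,-0.06,-0.85,-0.11,0,0],[0,0,-0.063,-0.92,-0.11,0,0],[0,0,-0.063,-0.92,-0.11,0,0]]}}

```text
t: 17.35
position: [0.6548, -0.0309, 0.3476]
tool_rot: [[-0.095, 0.996, -0.004], [0.995, 0.095, 0.005], [0.005, -0.004, -1.0]]
force: [-0.6, 0.3, -3.1]
opening: 0.086
```

```bash
python3 snap.py 14; python3 - <<'E'
from h import *
log()
print(num([.635,-.13,.34],RR(.287)))
E
```

```text
t 17.45 P [ 0.6549 -0.0295  0.3478] q [-0.201  0.185  1.488  0.005  1.474 -0.298] F [-0.3  0.5 -2.6] op 0.082
[[-0.096, 0.995, -0.004], [0.995, 0.096, 0.006], [0.006, -0.003, -1.0]]
[-0.001, -0.002, -0.061, -0.982, -0.294, 0.072]
```

View pics/s14.png

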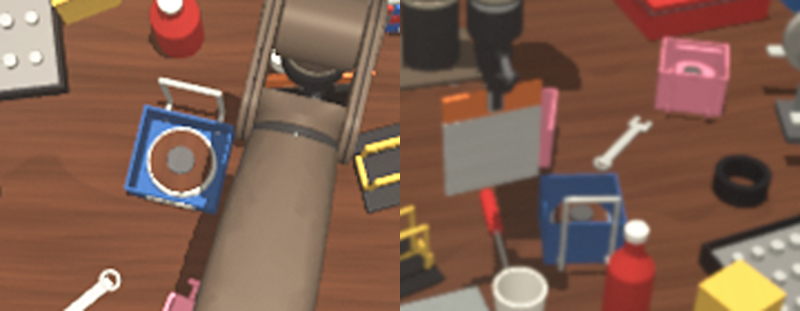

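Request:
{"api": "play_rows", "payload": {"series": [[0,0,-0.01,-0.1,-0.03,0,0],[0,0,-0.02,-0.25,-0.08,0,0],[0,0,-0.03,-0.4,-0.13,0.02,0],[0,0,-0.04,-0.55,-0.18,0.04,0],[0,0,-0.05,-0.7,-0.22,0.06,0],[0,0,-0.06,-0.85,-0.26,0.07,0],[0,0,-0.061,-0.98,-0.29,0.07,0],[0,0,-0.061,-0.98,-0.29,0.07,0]]}}

```text
t: 18.12
position: [0.6353, -0.132, 0.3404]
tool_rot: [[-0.282, 0.959, -0.004], [0.959, 0.282, 0.004], [0.005, -0.003, -1.0]]
force: [0.8, 0.4, -3.4]
opening: 0.083
```

```bash
python3 - <<'E'
from h import *
log()
print(num([.6154,-.2207,.29],RR(.287)))
E
```

```text
t 18.12 P [ 0.6353 -0.132   0.3404] q [-0.362  0.172  1.515  0.002  1.459 -0.648] F [ 0.8  0.4 -3.4] op 0.083
[[-0.282, 0.959, -0.004], [0.959, 0.282, 0.004], [0.005, -0.003, -1.0]]
[-0.001, -0.002, -0.0, -0.797, -0.44, 0.501]
```

Request:
{"api": "play_rows", "payload": {"series": [[-0.001,-0.002,0,-0.1,-0.05,0,0],[-0.001,-0.002,0,-0.25,-0.13,0,0],[-0.001,-0.002,0,-0.4,-0.22,0.05,0],[-0.001,-0.002,0,-0.55,-0.3,0.1,0],[-0.001,-0.002,0,-0.7,-0.38,0.2,0],[-0.001,-0.002,0,-0.8,-0.44,0.35,0],[-0.001,-0.002,0,-0.8,-0.44,0.5,0],[-0.001,-0.002,0,-0.8,-0.44,0.5,0]]}}

```text
t: 18.78
position: [0.6143, -0.2189, 0.2861]
tool_rot: [[-0.284, 0.959, -0.005], [0.959, 0.284, 0.003], [0.005, -0.004, -1.0]]
force: [-0.3, 0.5, -3.5]
opening: 0.081
```

```bash
python3 - <<'E'
from h import *
import cv2
from workcell import capture
log()
print(num([.6154,-.2207,.29],RR(.287)))
for n,(y,x) in (('top',(115,290)),('scene',(150,140))):
    c=capture(n);pickle.dump(c,open(f'{n}15.pkl','wb'))
    cv2.imwrite(f'pics/{n}15.png',cv2.resize(c['frame'][y:y+100,x:x+130,::-1],None,fx=6,fy=6,interpolation=cv2.INTER_CUBIC))
E
```

```text
t 18.78 P [ 0.6143 -0.2189  0.2861] q [-4.980e-01  2.040e-01  1.575e+00  1.000e-03  1.368e+00 -7.860e-01] F [-0.3  0.5 -3.5] op 0.081
[[-0.284, 0.959, -0.005], [0.959, 0.284, 0.003], [0.005, -0.004, -1.0]]
[-0.001, -0.001, 0.0, -0.02, 0.006, -0.04]
```

View pics/scene15.png

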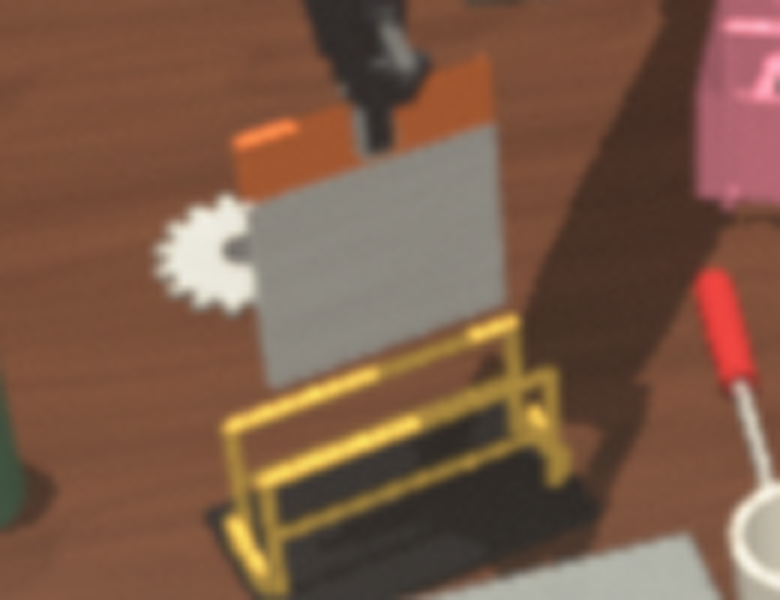

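View pics/top15.png

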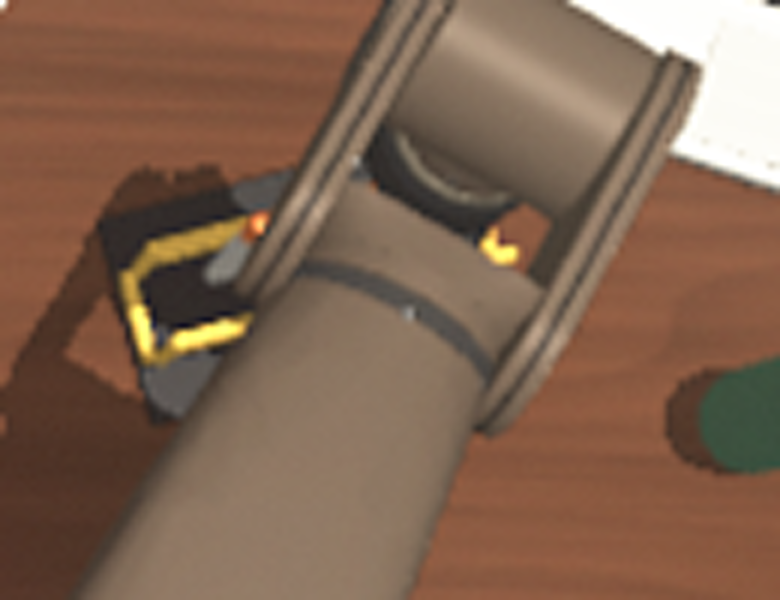

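```bash
python3 - <<'E'
from h import *
c=pickle.load(open('scene15.pkl','rb'));s=read_state();P=s['position'];R=s['tool_rot']
obs={'BL':(270,387),'BR':(507,303),'TL':(233,148),'TR':(490,60)}
print({k:crop(a,(140,150),6).round(1) for k,a in obs.items()})
# back face is +tool y (.004)
loc={'BL':[-.073,.004,.142],'BR':[.073,.004,.142],'TL':[-.073,.004,-.032],'TR':[.073,.004,-.032]}
def f(x): # dx,dz,roll about y, tilt about x
    Q=Ro.from_rotvec([x[3],x[2],0]).as_matrix()
    return np.concatenate([proj(c,P+R@(Q@np.array(loc[k])+[x[0],0,x[1]]))[0]-crop(obs[k],(140,150),6) for k in loc])
print(f(np.zeros(4)).round(1));r=least_squares(f,np.zeros(4));print(r.x.round(4),r.fun.round(2))
E
```

```text
{'BL': array([184.6, 214.1]), 'BR': array([224.1, 200.1]), 'TL': array([178.4, 174.2]), 'TR': array([221.3, 159.6])}
[ 1.3 -0.2  0.8 -0.5  1.8 -1.2  1.3 -0.4]
[-0.0051  0.0009  0.0104  0.007 ] [ 0.17  0.4  -0.3  -0.33  0.26 -0.21 -0.18  0.12]
```

Request:
{"api": "play_rows", "payload": {"series": [[0,0,0,0,0.01,0.1,0],[0,0,0,0,0.01,0.22,0],[0,0,0,0,0.01,0.34,0],[0,0,0,0,0.01,0.46,0],[0,0,0,0,0.01,0.58,0],[0,0,0,0,0.01,0.7,0],[0,0,0,0,0.01,0.8,0],[0,0,0,0,0.01,0.8,0]]}}

```text
t: 19.55
position: [0.6152, -0.2184, 0.2062]
tool_rot: [[-0.285, 0.959, -0.004], [0.959, 0.285, 0.003], [0.004, -0.003, -1.0]]
force: [-1.1, 0.8, -3.8]
opening: 0.084
```

```bash
python3 - <<'E'
from h import *
import cv2
from workcell import capture
log()
for n,(y,x) in (('scene',(150,140)),):
    c=capture(n);pickle.dump(c,open(f'{n}16.pkl','wb'))
    cv2.imwrite(f'pics/{n}16.png',cv2.resize(c['frame'][y:y+100,x:x+130,::-1],None,fx=6,fy=6,interpolation=cv2.INTER_CUBIC))
E
```

```text
t 19.55 P [ 0.6152 -0.2184  0.2062] q [-0.496  0.261  1.654  0.     1.231 -0.785] F [-1.1  0.8 -3.8] op 0.084
[[-0.285, 0.959, -0.004], [0.959, 0.285, 0.003], [0.004, -0.003, -1.0]]
```

View pics/scene16.png

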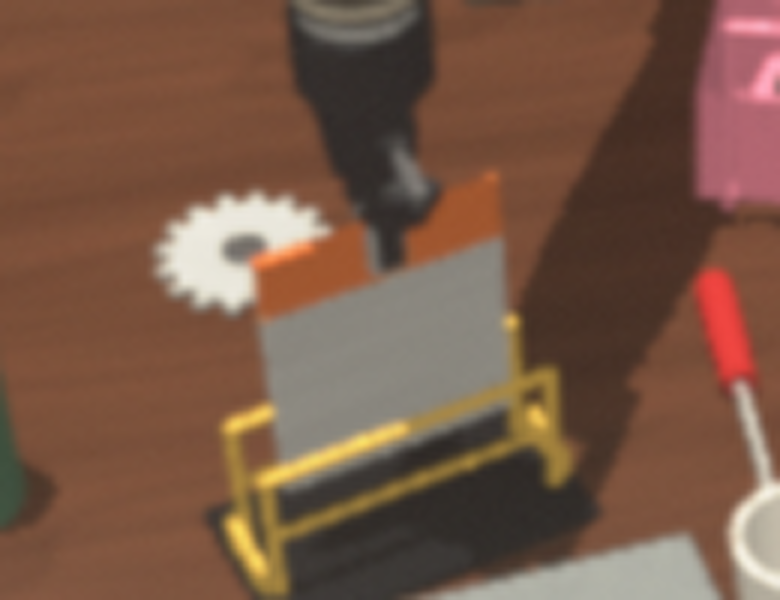

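Request:
{"api": "play_rows", "payload": {"series": [[0,0,0,0,0,0.1,0],[0,0,0,0,0,0.2,0],[0,0,0,0,0,0.3,0],[0,0,0,0,0,0.38,0],[0,0,0,0,0,0.44,0],[0,0,0,0,0,0.48,0],[0,0,0,0,0,0.5,0],[0,0,0,0,0,0.5,0]]}}

```text
t: 20.27
position: [0.6166, -0.2191, 0.1596]
tool_rot: [[-0.285, 0.959, 0.0], [0.959, 0.285, 0.0], [0.0, 0.0, -1.0]]
force: [-0.3, 0.4, -3.6]
opening: 0.082
```

Request:
{"api": "play_rows", "payload": {"series": [[0,0,0,0,0,0.01,0],[0,0,0,0,0,0.015,0],[0,0,0,0,0,0.02,0],[0,0,0,0,0,0.025,0],[0,0,0,0,0,0.03,0],[0,0,0,0,0,0.03,0],[0,0,0,0,0,0.03,0],[0,0,0,0,0,0.03,0]]}}

```text
t: 20.93
position: [0.6168, -0.2192, 0.1573]
tool_rot: [[-0.285, 0.959, 0.001], [0.959, 0.285, -0.0], [-0.001, 0.001, -1.0]]
force: [-0.1, -0.1, -3.5]
opening: 0.08
```

Request:
{"api": "play_rows", "payload": {"series": [[0,0,0,0,0,0.01,0],[0,0,0,0,0,0.015,0],[0,0,0,0,0,0.02,0],[0,0,0,0,0,0.025,0],[0,0,0,0,0,0.03,0],[0,0,0,0,0,0.035,0],[0,0,0,0,0,0.04,0],[0,0,0,0,0,0.04,0]]}}

```text
t: 21.6
position: [0.6168, -0.2191, 0.1531]
tool_rot: [[-0.285, 0.959, 0.001], [0.959, 0.285, -0.0], [-0.0, 0.001, -1.0]]
force: [-0.2, 0.2, -2.6]
opening: 0.081
```

Request:
{"api": "play_rows", "payload": {"series": [[0,0,0,0,0,0.005,0],[0,0,0,0,0,0.01,0],[0,0,0,0,0,0.012,0],[0,0,0,0,0,0.015,0],[0,0,0,0,0,0.018,0],[0,0,0,0,0,0.02,0],[0,0,0,0,0,0.02,0],[0,0,0,0,0,0.02,0]]}}

```text
t: 22.27
position: [0.6171, -0.2191, 0.1522]
tool_rot: [[-0.285, 0.959, 0.002], [0.959, 0.285, -0.0], [-0.001, 0.002, -1.0]]
force: [-1.8, 2.2, 3.7]
opening: 0.08
```

```bash
python3 - <<'E'
from h import *
import cv2
from workcell import capture
log()
for n,(y,x) in (('scene',(160,150)),):
    c=capture(n)
    cv2.imwrite(f'pics/{n}17.png',cv2.resize(c['frame'][y:y+90,x:x+110,::-1],None,fx=6.6,fy=6.6,interpolation=cv2.INTER_CUBIC))
E
```

```text
t 22.27 P [ 0.6171 -0.2191  0.1522] q [-4.960e-01  3.130e-01  1.694e+00  1.000e-03  1.133e+00 -7.850e-01] F [-1.8  2.2  3.7] op 0.08
[[-0.285, 0.959, 0.002], [0.959, 0.285, -0.0], [-0.001, 0.002, -1.0]]
```

View pics/scene17.png

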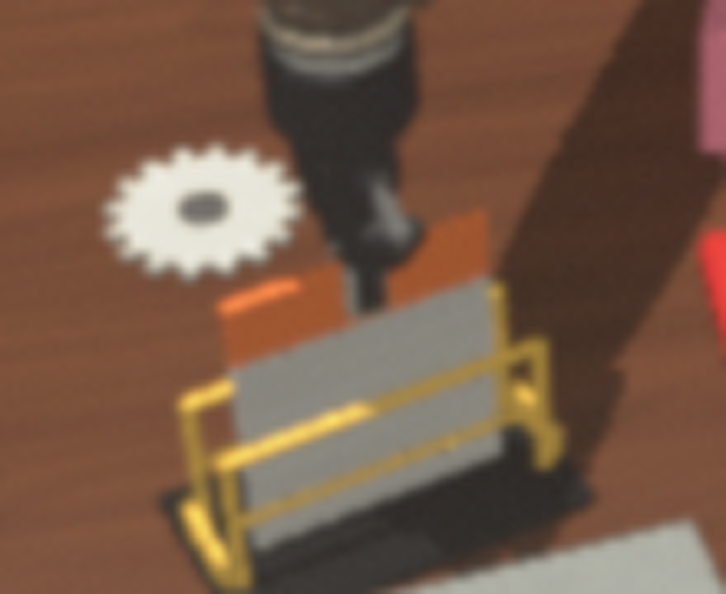

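Request:
{"api": "play_rows", "payload": {"series": [[0,0,0,0,0,0.005,0],[0,0,0,0,0,0.005,0],[0,0,0,0,0,0.005,12],[0,0,0,0,0,0.005,16],[0,0,0,0,0,0.005,22],[0,0,0,0,0,0.005,30],[0,0,0,0,0,0.005,40],[0,0,0,0,0,0.005,50]], "newtons": 20}}

```text
t: 22.98
position: [0.6168, -0.2193, 0.1505]
tool_rot: [[-0.285, 0.959, 0.001], [0.959, 0.285, -0.0], [-0.0, 0.001, -1.0]]
force: [0.5, -0.4, 0.0]
opening: 0.498
```

```bash
python3 - <<'E'
from h import *
import cv2
from workcell import capture
log()
for n,(y,x) in (('scene',(160,150)),):
    c=capture(n)
    cv2.imwrite(f'pics/{n}18.png',cv2.resize(c['frame'][y:y+90,x:x+110,::-1],None,fx=6.6,fy=6.6,interpolation=cv2.INTER_CUBIC))
E
```

```text
t 22.98 P [ 0.6168 -0.2193  0.1505] q [-0.496  0.314  1.695  0.     1.131 -0.785] F [ 0.5 -0.4  0. ] op 0.498
[[-0.285, 0.959, 0.001], [0.959, 0.285, -0.0], [-0.0, 0.001, -1.0]]
```

View pics/scene18.png

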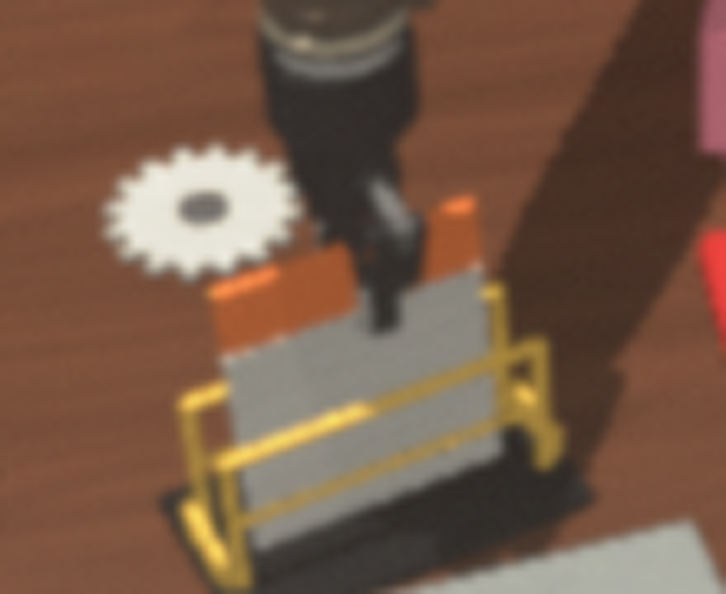

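Request:
{"api": "play_rows", "payload": {"series": [[0,0,0,0,-0.02,0,50],[0,0,0,0,-0.04,0,50],[0,0,0,0,-0.06,0,50],[0,0,0,0,-0.06,-0.1,50],[0,0,0,0,-0.06,-0.2,50],[0,0,0,0,-0.06,-0.35,50],[0,0,0,0,-0.06,-0.6,50],[0,0,0,0,-0.06,-0.9,50]]}}

```text
t: 23.7
position: [0.6103, -0.2205, 0.2409]
tool_rot: [[-0.285, 0.959, -0.001], [0.959, 0.285, 0.001], [0.001, -0.001, -1.0]]
force: [0.4, -0.1, 0.1]
opening: 0.501
```

Request:
{"api": "play_rows", "payload": {"series": [[0,0,0,0,0,-0.3,50],[0,0,0,0,0,-0.6,50],[0,0,0,0,0,-0.9,50],[0,0,0,0,-0.3,-1,50],[0,0,0,0,-0.6,-1,50],[0,0,0,0,-0.9,-1,50],[0,0,0,0,-1,-1,50],[0,0,0,0,-1,-1,50]]}}

```text
t: 24.37
position: [0.5138, -0.25, 0.3426]
tool_rot: [[-0.282, 0.959, 0.003], [0.959, 0.282, -0.002], [-0.003, 0.003, -1.0]]
force: [1.3, 0.6, 0.1]
opening: 0.5
```

```bash
python3 - <<'E'
from h import *
import cv2
from workcell import capture
log()
c=capture('scene');pickle.dump(c,open('scene19.pkl','wb'))
cv2.imwrite('pics/scene19.png',cv2.resize(c['frame'][150:270,140:300,::-1],None,fx=4.9,fy=4.9,interpolation=cv2.INTER_CUBIC))
c=capture('top');pickle.dump(c,open('top19.pkl','wb'))
cv2.imwrite('pics/top19.png',cv2.resize(c['frame'][:,:,::-1],(768,576),interpolation=cv2.INTER_CUBIC))
E
```

```text
t 24.37 P [ 0.5138 -0.25    0.3426] q [-0.631 -0.009  1.704  0.     1.443 -0.917] F [1.3 0.6 0.1] op 0.5
[[-0.282, 0.959, 0.003], [0.959, 0.282, -0.002], [-0.003, 0.003, -1.0]]
```

View pics/scene19.png

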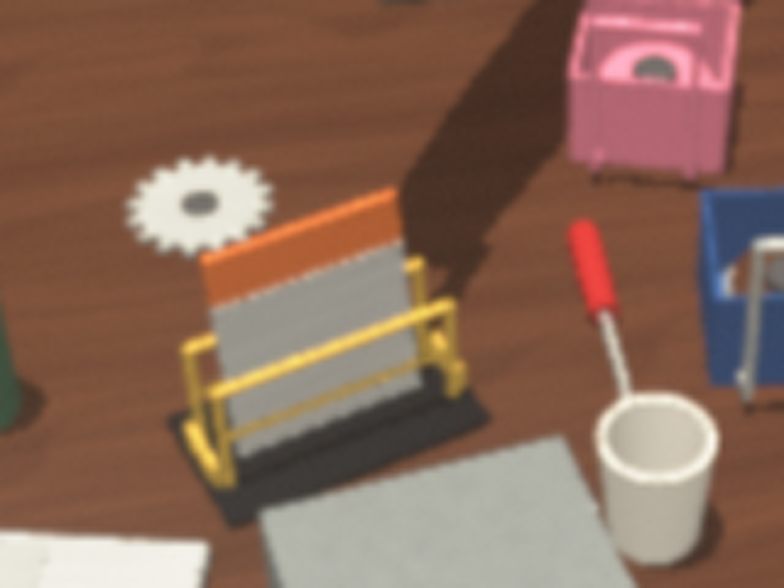

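View pics/top19.png

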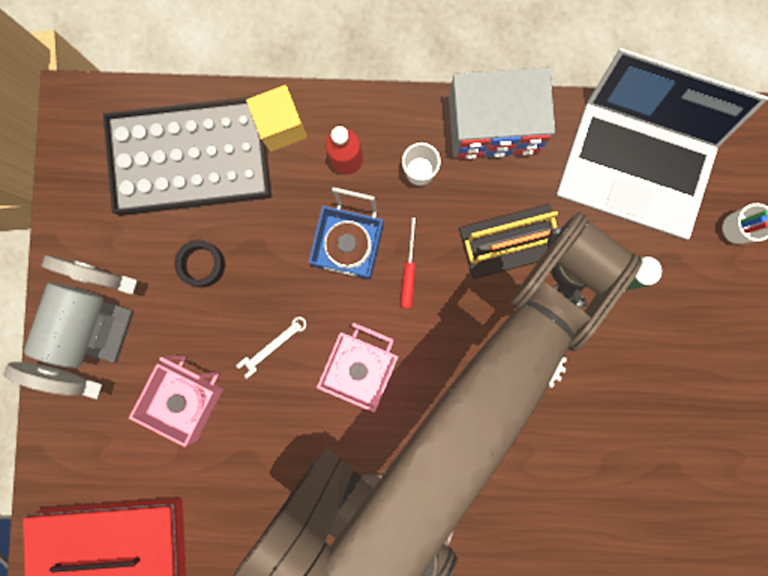

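```bash
python3 - <<'E'
from h import *
c=pickle.load(open('scene19.pkl','rb'))
ob=crop([(202,258),(397,190),(238,457),(420,386)],(140,150),4.9)
loc=np.array([[.0,-.073,.174],[0,.073,.174],[0,-.073,0],[0,.073,0]])+[.004,0,0]
def f(x):
    R=rz(x[2])@Ro.from_euler('y',x[3]).as_matrix()@Ro.from_euler('x',x[4]).as_matrix()
    return (proj(c,(R@loc.T).T+[x[0],x[1],.01])-ob).ravel()
r=least_squares(f,[.6154,-.22,.287,0,0]);print(r.x.round(4),r.fun.round(2))
d=r.x[:2]-[.6154,-.2207];print('off x,y rack',d@[np.cos(.287),np.sin(.287)],d@[-np.sin(.287),np.cos(.287)])
import cv2
for n in('scene','top'):
    a=pickle.load(open(n+'0.pkl','rb'))['frame'].astype(int);b=pickle.load(open(n+'19.pkl','rb'))['frame'].astype(int)
    m=(np.abs(a-b).max(2)>50).astype(np.uint8);k,_,st,ce=cv2.connectedComponentsWithStats(m)
    print(n,[(s[:4].tolist(),int(s[4])) for s in st[1:] if s[4]>12])
E
```

```text
[ 0.6188 -0.2236  0.2894 -0.1457 -0.0111] [ 0.11 -0.06 -0.22  0.18  0.16 -0.14 -0.06  0.07]
off x,y rack 0.0024539317541845016 -0.0037314346241865055
scene [([84, 0, 118, 56], 1335), ([190, 0, 43, 44], 1087), ([240, 0, 9, 9], 54), ([256, 0, 34, 114], 1958), ([194, 10, 7, 12], 41), ([234, 13, 6, 7], 32), ([214, 40, 41, 55], 1063), ([184, 42, 17, 6], 70), ([155, 47, 58, 99], 2881), ([52, 50, 41, 75], 1482), ([88, 53, 47, 22], 474), ([46, 59, 8, 14], 72), ([210, 77, 10, 25], 136), ([53, 92, 9, 3], 17), ([247, 109, 16, 19], 233), ([230, 111, 10, 3], 16), ([218, 143, 26, 5], 67), ([122, 150, 120, 32], 1111), ([93, 172, 22, 11], 121), ([280, 180, 45, 34], 1253), ([97, 183, 8, 4], 17), ([181, 188, 43, 40], 1061), ([186, 217, 39, 21], 281), ([188, 226, 38, 17], 147)]
top [([200, 131, 59, 65], 2556), ([321, 145, 61, 48], 446), ([355, 154, 37, 50], 310), ([383, 158, 36, 34], 378), ([382, 172, 47, 54], 290), ([341, 193, 6, 7], 13), ([390, 194, 17, 17], 95), ([351, 201, 8, 5], 20), ([220, 223, 292, 161], 12071), ([315, 228, 11, 13], 19), ([246, 262, 10, 13], 33), ([252, 269, 38, 46], 135), ([175, 299, 68, 62], 1084), ([212, 352, 8, 3], 19), ([166, 363, 36, 21], 386), ([203, 362, 15, 22], 31), ([294, 363, 7, 18], 32), ([299, 372, 5, 10], 17)]
```

```bash
python3 -c "
from workcell import manip
print(manip.job_done())"
```

```text
the job is handed in; nothing more can be done
None
```

The job is done and handed in at about 24.4 s of the 64 s allowed; no verdict is reported.

**What I did:** I hooked the lid's lip from below with closed fingers and swung the lid up until it dropped onto the back rim. Then I let go, and it stood leaning on the stay at about 0.14 rad, with its lip at 0.2385 m. I pinched it by the raised edge, lifted it off and lowered it into the yellow rack. I opened the fingers only after the floor contact showed: the vertical force went from -3.5 N to +3.7 N at a TCP height of 0.152 m.

**Last checks:**
- **Lid in the rack:** it stands lip up between the fences on its tail edge. It is about 2 mm off centre across the slot and 4 mm along it, and square to about 0.01 rad in its own plane.
- **Lean:** when let go it tipped about 0.15 rad toward the front fence, so it is not fully upright.
- **Bystanders:** comparing pictures before and after shows changes only from the arm, its shadow, the bin with its lid off, and the rack. The arm partly hid the sprocket and the spray can in the top view, so the scene view is the check for those two.
- **Contact:** the arm was clear of everything at hand-in.

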